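# Pack the jar tray, stack the two cases and lock them with the rear pin

### The job

Get the kit ready to carry: put the grey lidded case on the dock so that it drops over the lugs, and then the blue case on top of it in the same way, and then lock the stack with the red-handled pin, pushed fully home from behind through the hidden latch slot in the rear of the dock, which you must find by feel. Pack every jar and tin on the table upright into the wooden tray, at any time, and do not disturb the bur block, the dropper bottle or the tape roll.

Things in the scene. Friction and masses are not known exactly. Their poses are not given: they have to be found in the camera images.
- dock: Stacking dock, fixed on the mat. Origin: underside, below the stack's centre; z up, x from its open front to the grey rear housing. Aluminium base, top 10 mm up, with two black lugs (18 mm across tapering to 12, 6 mm high) at x = -28 and +28 mm. Housing behind the stack: x 58 to 86 mm, y -60 to +60 mm, 104 mm high. All rigid.
- dock_rear (a point): Centre of the flat steel rear face of the dock, looking to +x away from the robot: dock x = 82, y = 0, z = 70 mm. Its axes are the dock's. The face runs to y = -28 and +28 mm at the least; a cap above it and cheeks at y = -56 and +56 mm stand 4 mm proud of it, and a ledge (to carry the handle at last) stands out 24 mm, its top 25 mm below. See dock_slot_row.
- dock_slot_row (a point): 30 mm ahead (-x) of dock_rear, at the stack's rear end. The rear face has ONE slot, 14 mm wide (y), 15 mm high, at this height (70 mm over the dock's origin); its y differs each start, from -14 to +14 mm, is in no reading and hidden from front and above: slide the pin's tip along the face till it drops in. It leads through to the end of the upper case.
- case_grey_mid (a point): Grey lidded case, some 250 g; the point is its centre, 20 mm up. 104 long (x) x 60 wide (y) x 40 mm high, plus two black lugs like the dock's on the lid at x = -28, +28 mm; underneath, two 22 mm square recesses, 8 mm deep, fit over such lugs, either way round. Both ends are cut back 14 mm at heights 8 to 32 mm, for the pin. Hold across the 60 mm. Starts on the green mat (8 mm high).
- case_blue_mid (a point): Blue lidded case, else the same as the grey one; the point is its centre, 20 mm above its underside. It too starts on the green mat (8 mm high).
- pin_handle (a point): Locking pin lying on the mat (8 mm high): the point is the centre of its red handle, 46 mm long (x), 24 mm wide (y) and 42 mm high (z), flat-sided. A round steel shaft, 10 mm thick, stands out 42 mm from the handle's -x end at mid-height; its last 7 mm taper to 4 mm. About 90 g.
- pin_tip (a point): Tip of the locking pin's shaft, on its axis, 65 mm from the handle's centre towards -x of the pin.
- tray: Fixed wooden packing tray with brass ends, open on top. The origin is on the underside at the centre. Inside 50 mm (x) by 226 mm (y), floor 4 mm above the origin, walls 4 mm thick with their tops 14 mm above the origin. All five jars and tins fit in one row along y, standing, with 18 mm left over in all.
- jar_amber_mid (a point): Jar of amber glass with a black screw cap, straight-sided, 44 mm across and 46 mm high; the point is its centre, half-way up. About 120 g, heavy at the bottom, stands on the table (z = 0). May be absent.
- jar_white_mid (a point): White jar with a bare metal cap, straight-sided, 42 mm across and 44 mm high; the point is its centre, half-way up. About 120 g, heavy at the bottom, stands on the table (z = 0). May be absent.
- jar_green_mid (a point): Green plastic jar with a white cap, straight-sided, 42 mm across and 42 mm high; the point is its centre, half-way up. About 120 g, heavy at the bottom, stands on the table (z = 0). May be absent.
- tin_brass_mid (a point): Brass-coloured tin with a brass-coloured cap, straight-sided, 40 mm across and 42 mm high; the point is its centre, half-way up. About 120 g, heavy at the bottom, stands on the table (z = 0). May be absent.
- tin_black_mid (a point): Black tin with a steel cap, straight-sided, 40 mm across and 40 mm high; the point is its centre, half-way up. About 120 g, heavy at the bottom, stands on the table (z = 0). May be absent.
- white_bowl (a point): Fixed, in the way: centre of a white bowl standing on the table, 136 mm across, its rim 49 mm above the table.
- card_box (a point): Fixed, in the way: centre of a closed cream-coloured box behind the tray, within 60 mm of this point along x and 77 mm along y, its top 58 mm above the table.
- wood_spool (a point): Fixed, in the way: centre of an empty wooden spool between tray and dock, 90 mm across, 38 mm high.
- bur_block: Bystander: wooden block of burs, 50 x 85 x 55 mm; origin on its underside.
- dropper_bottle: Bystander: amber dropper bottle, 30 mm across, 103 mm high; origin on its underside.
- tape_roll: Bystander: roll of masking tape lying flat, 72 mm across, 13 mm high; origin on its underside.
Things that resemble listed ones, but are neither listed nor needed, are in the scene too. What is shaped like the part that bears jar_white_mid but turquoise is not meant.

How it is judged:
By the outcome, as a careful person would: the job done as asked, in the order asked, and still so for the second after the job is handed in, with the robot touching nothing.
Of jar_amber, jar_white, jar_green, tin_brass, tin_black only 3 to 5 are there at a start; the rules pass over those that are not, and their reading is None.
At some moment in a run one of jar_amber, jar_white, jar_green, tin_brass, tin_black may be knocked a few centimetres aside while the robot is not near it.
It also fails if it takes over 210 s, if anything falls off the work surface, if the arm or the gripper's body presses on something with over 40 N, if the wrist force passes 120 N, or if a joint passes its speed limit or range.

### The arm

A 7-joint arm with a two-finger parallel gripper is mounted at the origin on a cart in front of the work surface, level with it; the furniture and walls round the work are solid. World frame = base frame: x ahead of the robot, y to its left, z up, the work surface at z = 0. Lengths are in mm, angles in degrees, forces in N, time in s.
With the tool pointing down it reaches from about 425 to 925 mm from the base axis. Payload 6.8 kg.
Tool frame: the origin (TCP) lies on the centre line of the jaws, within the pads' length; the fingertips stand 22 mm ahead of it and the grasp point (between the pads) lies 3 mm ahead of it; z points along the fingers, y is the line along which they close (so a half turn about z gives the same grasp; the last joint's range is limited). The gripper opens to 88 mm and grips with 3 to 60 N. Pads are 20 mm wide; open, the fingers measure 115 mm over their backs; the gripper's body (75 mm by 178 mm) begins 61 mm behind the grasp point.
Start: joints at [60.269, 27.33, 1.283, 89.118, -0.659, 63.558, -4.761], TCP at [269.567, -618.854, 244.664] pointing down, gripper open.
Joint ranges: [-169.35, 169.35], [-19.33, 120.38], [-80.79, 83.38], [13.8, 139.57], [-78.32, 258.32], [9.67, 109.79], [-169.56, 169.56]. Speed limits (degrees/s): [136.94, 136.94, 180, 180, 180, 180, 180].

### API

Orientations are given as a 3x3 rotation matrix whose columns are the frame's x, y, z axes.
In Python, from rig import get_state, get_image, calibration, close_job, boxes_of, regions_of gives the robot as it stands. The module is installed in compiled form; this text tells all that it offers.
- The arm moves only by the tool play_rows, never from a script. Its argument "motion" is a list of rows, each an object with "slide": the shift along the tool's x, y, z in m, a list of three; "rot": the turn, a rotation vector about the tool's x, y, z in degrees, a list of three. A call has 1 to 8 rows; each row shifts and turns the commanded pose from where the row before left it, along the tool's axes as they then stand; what a row does not reach is not made up. A row lasts 1/12 s, in which the tool goes at most 41.7 mm and 7.16 degrees, less where a joint would pass 70% of its speed; a pose out of reach is approached as far as the arm can. A call is refused whole if a number of a shift passes 0.0417 or a number of a turn 7.16, either way. A call with a gripper value outside its range is refused whole. "hand" is the finger opening in m, from 0 to 0.0878, set as the call begins (left out, the last holds). The fingers move at their own pace and stop on an object; "newtons" is the grip in N (left out, the last holds). Time passes only in rows, so rows that do not move let the fingers close. It gives the time, the measured TCP pose, the force, the opening and the grip force at its end, in the units of the state.
- get_state(): the state, without advancing time (a new reading comes with each control period).
- get_image(name): name is "scene" or "top"; returns (picture, depth): 480x640x3 uint8, red, green, blue; 480x640 float32, mm along the optical axis (not along the pixel's ray), 0 where there is no reading.
- calibration(name): a dict with "vertical_fov" (degrees; the focal length in pixels is half the picture's height over the tangent of half this angle, whatever the lens; pixels are square), "cx", "cy" (the principal point, pixels), "D" ([k1, k2, p1, p2, k3] as OpenCV has them; the pictures are not rectified), "R" (3x3) and "t" (3): a world point X has camera coordinates R X + t. Camera axes: x right, y down, z forward; pixel columns grow to the right and rows downward; lengths in mm; the calibration is good to about 2 mm. A picture is of the moment at which its call begins. calibration takes no time and is no camera call.
- close_job(): hands the job in; it is judged then, once.
Trained networks look in the newest picture that a camera, given by its name, has taken for a name from the list of things; names that differ only in an ending like _2 or _b are one class to them, and where a whole thing is asked for, a point or a joint stands for the part that bears it (a point fixed in the world has none). Each returns a list of dicts, best first, with "score" (0 to 1); they miss things now and then, are a little off and sometimes report something else, mostly with a low value. They report only what shows in the picture. A call takes as long as a camera call. They do not tell look-alikes from the thing itself.
- boxes_of(camera, query): "at" ([x, y, z] in mm, in world coordinates, good to about 4 mm: the middle of the surface that is visible of it).
- regions_of(camera, query): "pixels" (480x640 bool, what is visible of it).
The state is a dict: "time": time; "joints": joint angles; "dq": joint speeds; "joint_efforts": joint torques, N m; "tcp_pos": TCP position; "eef_rot": TCP orientation; "force": force on the tool from outside, world axes, zero at the start; "moment": the same for the moment, N m; "grip_width": finger opening in mm; "grasp_force": force on a finger pad.
Only numpy, scipy, OpenCV 4.12 (cv2) and the standard library are available. Lean on these libraries where they do the work, as an engineer would, in place of code of your own. Each camera call takes 0.05 s, during which the arm holds its last target. There are 200 camera calls.

## Working session

There is one attempt and no reset: what is moved stays moved. The work goes in short steps, Python scripts to look and compute and a tool call to move; the robot and the scene stay as the last step left them, time stands still between calls to the robot, and variables do not carry over. Pictures are saved under pics/ and viewed, at most 14 in all, crops included, and the job is handed in when it is done.

Besides the shell and the picture viewer there is one more tool, called by a JSON object that holds its "method" and its "body", one argument or row to a line. play_rows: Moves the arm, as the interface text tells. Its arguments: {"type":"object","properties":{"motion":{"type":"array","items":{"type":"object","properties":{"slide":{"type":"array","items":{"type":"number"}},"rot":{"type":"array","items":{"type":"number"}}}}},"hand":{"type":"number"},"newtons":{"type":"number"}},"required":["motion"]}

```bash
mkdir -p pics
cat > h.py <<'E'
import numpy as np, cv2
from rig import *
def K(n):
    c=calibration(n); f=240/np.tan(np.radians(c["vertical_fov"]/2))
    return np.array([[f,0,c["cx"]],[0,f,c["cy"]],[0,0,1]]),np.array(c["D"],float),np.array(c["R"],float),np.array(c["t"],float)
def cloud(n,depth):
    k,D,R,t=K(n); v,u=np.mgrid[0:480,0:640]
    p=cv2.undistortPoints(np.stack([u,v],-1).reshape(-1,1,2).astype(np.float64),k,D).reshape(480,640,2)
    c=np.dstack([p*depth[...,None],depth]); return (c-t)@R   # world points
def proj(n,X):
    k,D,R,t=K(n); return cv2.projectPoints(np.array(X,float).reshape(-1,3),cv2.Rodrigues(R)[0],t,k,D)[0].reshape(-1,2)
def save(name,im,s=1): cv2.imwrite("pics/"+name,cv2.resize(im[...,::-1],None,fx=s,fy=s,interpolation=cv2.INTER_CUBIC))
E
python3 - <<'E'
from h import *
for n in("scene","top"):
    im,d=get_image(n); save(n+"0.png",im); np.savez("pics/%s0.npz"%n,im=im,d=d)
    k,D,R,t=K(n); print(n,k[0,0],-R.T@t,R[2])
s=get_state(); print(s["time"],s["tcp_pos"],s["eef_rot"],s["force"])
E
```

```text
scene 621.3979070657559 [ 116.82032185  928.93341999 1065.89555024] [ 0.30679567 -0.66500372 -0.68091591]
top 534.3088301294864 [ 340.86194376  -53.53854069 1348.03259874] [ 0.17696592  0.00700386 -0.98419206]
0.1 [ 269.34058772 -618.40064181  243.80145583] [[ 9.16799873e-01  3.99346207e-01 -7.74743982e-04]
 [ 3.99346933e-01 -9.16798781e-01  1.42178223e-03]
 [-1.42500997e-04 -1.61288140e-03 -9.99998689e-01]] [-0.73389683 -0.25695506  0.34115201]
```

View pics/scene0.png

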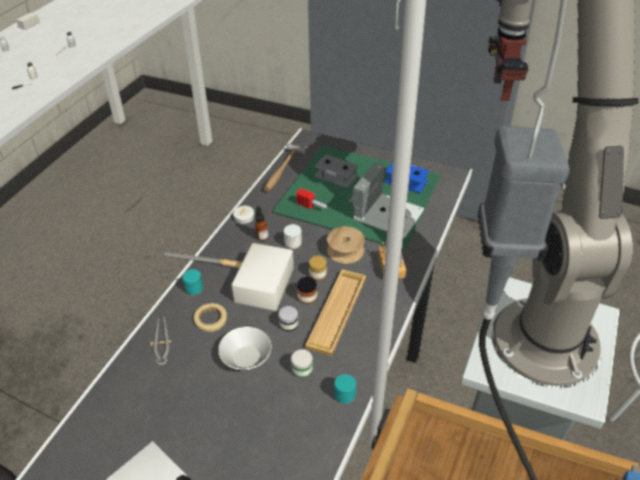

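View pics/top0.png

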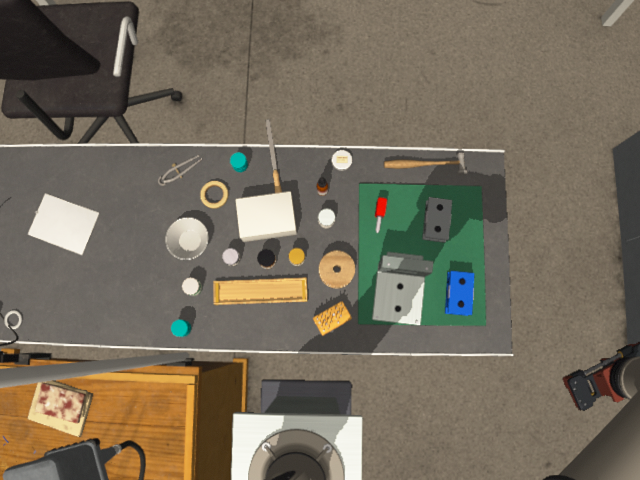

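Run:
```python
from h import *
np.set_printoptions(precision=1,suppress=True)
for q in ["jar_amber_mid","jar_white_mid","jar_green_mid","tin_brass_mid","tin_black_mid","case_grey_mid","case_blue_mid","pin_handle","dock","tray","bur_block","dropper_bottle","tape_roll","white_bowl","card_box","wood_spool"]:
    for n in("top","scene"):
        r=boxes_of(n,q); print(q,n,[(round(x["score"],2),np.array(x["at"]).round(),proj(n,x["at"])[0].round()) for x in r[:3]])
im=np.load("pics/scene0.npz")["im"]; save("c1.png",im[190:410,170:370],3.0) if 0 else save("c1.png",im[200:400,170:370],3)
```

```text
jar_amber_mid top [(0.57, array([525.,  83.,  48.]), array([267., 260.]))]
jar_amber_mid scene [(0.93, array([526.,  98.,  44.]), array([307., 288.]))]
jar_white_mid top [(0.78, array([782., 168.,  50.]), array([238., 160.])), (0.71, array([633., -63.,  39.]), array([327., 219.])), (0.52, array([357., 284.,  46.]), array([183., 327.]))]
jar_white_mid scene [(0.8, array([354., 300.,  45.]), array([344., 386.])), (0.65, array([634., -50.,  40.]), array([292., 235.])), (0.56, array([778., 181.,  46.]), array([191., 280.]))]
jar_green_mid top [(0.79, array([456., 268.,  43.]), array([192., 287.]))]
jar_green_mid scene [(0.94, array([459., 281.,  41.]), array([300., 362.])), (0.73, array([694., 238.,  10.]), array([212., 320.])), (0.54, array([ 496., -233.,   25.]), array([372., 209.]))]
tin_brass_mid top [(0.51, array([537.,   7.,  40.]), array([299., 256.]))]
tin_brass_mid scene [(0.9, array([537.,  21.,  42.]), array([317., 265.]))]
tin_black_mid top [(0.73, array([536., 174.,  39.]), array([232., 256.])), (0.29, array([ 468., -247.,   22.]), array([400., 287.]))]
tin_black_mid scene [
[... 991 characters left out ...]
ene [(0.84, array([403., -70.,  34.]), array([385., 258.]))]
dropper_bottle top [(0.48, array([713., -50.,  53.]), array([323., 187.])), (0.15, array([ 458., -394.,   47.]), array([461., 291.]))]
dropper_bottle scene [(0.6, array([715., -42.,  48.]), array([261., 226.]))]
tape_roll top [(0.74, array([699., 232.,  16.]), array([214., 194.]))]
tape_roll scene [(0.9, array([698., 239.,  13.]), array([209., 319.]))]Traceback (most recent call last):
  File "<stdin>", line 5, in <module>
ValueError: it knows: bur_block, case_blue_mid, case_grey_mid, dock, dock_rear, dock_slot_row, dropper_bottle, jar_amber_mid, jar_green_mid, jar_white_mid, pin_handle, pin_tip, tape_roll, tin_black_mid, tin_brass
```

```bash
cat > m1.py <<'E'
from h import *
np.set_printoptions(precision=1,suppress=True)
C={n:cloud(n,np.load("pics/%s0.npz"%n)["d"]) for n in("top","scene")}
M={n:np.load("pics/%s0.npz"%n)["im"] for n in C}
def near(n,c,r,z0,z1):
    P=C[n]; m=(np.hypot(P[...,0]-c[0],P[...,1]-c[1])<r)&(P[...,2]>z0)&(P[...,2]<z1); return P[m]
E
python3 - <<'E'
from m1 import *
save("c1.png",M["scene"][200:400,170:370],3)
for nm,c,h in [("amber",(526,88),46),("white?",(633,-60),44),("green",(457,272),42),("brass",(537,12),42),("black",(535,178),40)]:
    for n in C:
        P=near(n,c,34,h-7,h+12)
        if len(P)>5:
            cc,r=cv2.minEnclosingCircle(P[:,:2].astype(np.float32)); print(nm,n,len(P),np.median(P,0),np.percentile(P[:,:2],[3,97],axis=0).ravel(),np.percentile(P[:,:2],[3,97],axis=0).mean(0))
for n in C: 
    P=near(n,(600,-100),900,-20,20); print(n,"table z",np.median(P[:,2]))
    P=near(n,(560,-100),900,-20,20);
E
```

```text
amber top 247 [530.6  87.4  44.7] [511.2  69.1 550.3 106.6] [530.8  87.8]
amber scene 249 [533.2  87.8  46. ] [514.2  67.2 552.  106. ] [533.1  86.6]
white? top 214 [637.5 -59.8  42.8] [619.4 -77.3 655.2 -42.1] [637.3 -59.7]
white? scene 178 [640.4 -60.1  42.2] [621.3 -79.6 658.5 -42.1] [639.9 -60.9]
green top 230 [458.1 272.8  41.2] [440.2 254.  476.9 292.3] [458.6 273.1]
green scene 299 [460.2 272.   40.5] [441.1 252.9 478.1 291.1] [459.6 272. ]
brass top 199 [538.1  12.4  40.8] [520.8  -4.5 555.5  28.4] [538.2  11.9]
brass scene 188 [540.   12.3  40.1] [522.6  -6.7 557.3  31.1] [540.   12.2]
black top 203 [534.4 177.8  39.6] [516.8 160.4 551.9 195. ] [534.4 177.7]
black scene 236 [536.6 176.8  39.9] [519.7 158.5 554.3 194.2] [537.  176.4]
top table z -1.3714110749710362
scene table z -1.93003827791801
```

View pics/c1.png

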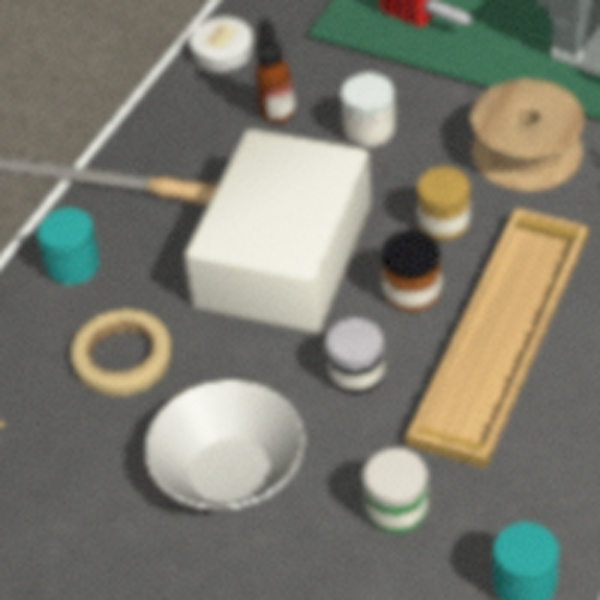

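Run:
```python
from m1 import *
def rect(P):
    (c,s,a)=cv2.minAreaRect(P[:,:2].astype(np.float32)); return np.round([*c,*s,a],1)
def trim(P,k=2):  # drop sparse outliers
    from scipy.spatial import cKDTree
    return P[[len(q)>6 for q in cKDTree(P[:,:2]).query_ball_point(P[:,:2],7)]]
for nm,c,r,z0,z1 in [("grey top",(635,-335),75,43,52),("blue top",(455,-390),75,43,52),("grey lug",(635,-335),75,52,58),("blue lug",(455,-390),75,52,58),("housing top",(540,-245),90,105,120),("dock base",(465,-245),110,14,22),("docklug",(465,-245),60,22,30),("pin handle",(662,-199),45,44,56),("shaft",(625,-195),50,28,40),("tray rim",(451,98),135,9,18),("mat",(600,-270),60,2,14),("bur",(390,-75),60,50,62)]:
    for n in C:
        P=near(n,c,r,z0,z1)
        if len(P)>8: P=trim(P)
        if len(P)>8: print(nm,n,len(P),"rect",rect(P),"med",np.median(P,0), "pct",np.percentile(P[:,:2],[3,97],axis=0).ravel())
        if nm.endswith("lug"):
            L,ct=None,None
            if len(P)>8:
                _,lab,cen=cv2.kmeans(P[:,:2].astype(np.float32),2,None,(3,50,.1),5,0); print("   ",cen.ravel(), np.degrees(np.arctan2(*(cen[1]-cen[0])[::-1])),np.bincount(lab.ravel()), "dist",np.linalg.norm(cen[1]-cen[0]))
save("c2.png",M["scene"][130:260,270:470],4)
save("c3.png",M["top"][170:345,310:510],4) if 0 else save("c3.png",M["top"][175:335,350:500],4)
```

```text
grey top top 842 rect [ 639.2 -341.    63.7  105.1   83.6] med [ 639.5 -339.9   46.9] pct [ 590.6 -371.1  688.4 -310.4]
grey top scene 451 rect [ 640.  -342.6   62.5  104.7   84.2] med [ 637.9 -339.4   47.1] pct [ 592.4 -371.   688.5 -312.2]
blue top top 880 rect [ 453.6 -394.6   61.2  105.5   86.6] med [ 452.3 -393.6   46.8] pct [ 405.  -423.   502.  -366.1]
blue top scene 240 rect [ 453.8 -394.5   63.4  104.8   84.2] med [ 427.9 -390.5   47.7] pct [ 404.7 -422.7  504.5 -362.2]
grey lug top 22 rect [ 639.  -341.5   10.    64.6   83.7] med [ 661.1 -341.7   53.4] pct [ 607.4 -347.4  671.3 -333.6]
    [ 610.4 -338.4  665.9 -343.5] -5.293481 [ 9 13] dist 55.71491
blue lug top 32 rect [ 453.8 -393.2   12.7   68.8   84.1] med [ 430.6 -391.6   53.8] pct [ 421.8 -396.6  486.1 -384.8]
    [ 481.6 -393.3  425.9 -390.4] 177.07008 [14 18] dist 55.790306
housing top top 597 rect [ 512.6 -252.   119.5   28.6   83.7] med [ 512.5 -250.9  110.4] pct [ 496.8 -306.6  528.6 -195. ]
housing top scene 356 rect [ 514.3 -251.9  124.6   32.2   84.1] med [ 513.9 -247.4  111. ] pct [ 498.6 -307.1  530.7 -193.
[... 844 characters left out ...]
  689.9 -184.3]
shaft top 60 rect [ 625.8 -190.9   14.1   41.7   74.8] med [ 627.7 -191.3   32.1] pct [ 607.9 -201.1  644.9 -186.3]
shaft scene 85 rect [ 640.8 -192.3   64.5   18.3    4.2] med [ 646.  -189.9   31.8] pct [ 610.9 -197.6  671.9 -184.5]
tray rim top 415 rect [451.4 102.7  58.5 232.9   3.1] med [450.9 108.4  12.5] pct [419.4 -12.5 483.4 218.2]
tray rim scene 688 rect [487.7 102.2 127.  241.7   3.5] med [470.9 106.6  12.9] pct [420.9 -15.1 540.3 218. ]
mat top 1372 rect [ 604.7 -269.6  116.5  106.8   87.5] med [ 600.4 -266.5    6.8] pct [ 556.5 -314.6  651.6 -217. ]
mat scene 758 rect [ 610.3 -265.7   94.1  115.9   21.6] med [ 606.  -263.3    7.2] pct [ 562.7 -316.2  649.4 -217.7]
```

View pics/c2.png

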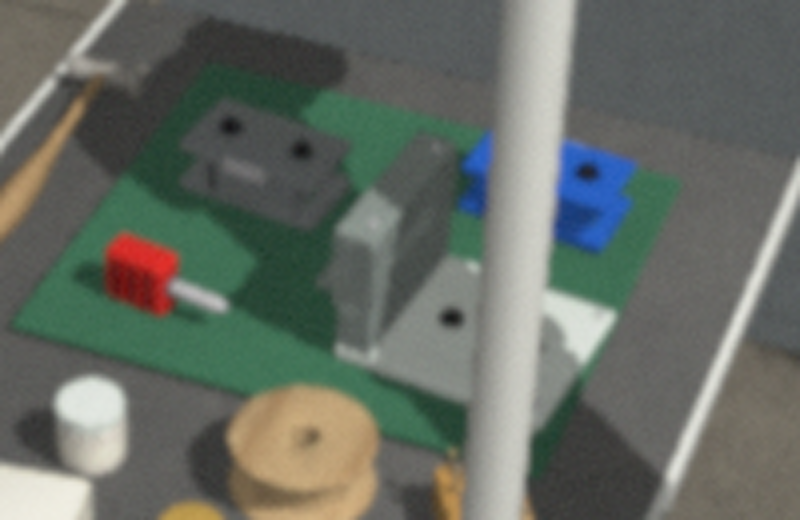

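View pics/c3.png

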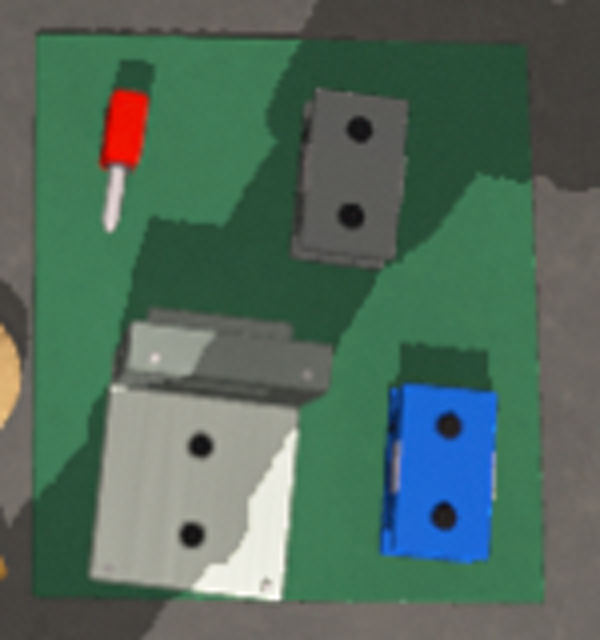

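Run:
```python
from m1 import *
def ray(n,uv,z):
    k,D,R,t=K(n); p=cv2.undistortPoints(np.array(uv,float).reshape(-1,1,2),k,D).reshape(-1,2)
    d=np.c_[p,np.ones(len(p))]@R; o=-R.T@t; return o+d*((z-o[2])/d[:,2])[:,None]
for nm,c,a,z in [("grey",(640,-341),-6,51),("blue",(454,-394),-4,51),("dock",(443,-244),-6,21)]:
  for n in C:
    out=[]
    for s in(-28,28):
        X=[c[0]+s*np.cos(np.radians(a)),c[1]+s*np.sin(np.radians(a)),z]; u,v=proj(n,X)[0]; ui,vi=int(round(u)),int(round(v))
        g=M[n][...].max(2).astype(float)[vi-8:vi+9,ui-8:ui+9]; bg=np.percentile(g,60); w=np.clip(bg*0.6-g,0,None)
        vv,uu=np.mgrid[vi-8:vi+9,ui-8:ui+9]
        lab=cv2.connectedComponents((w>0).astype(np.uint8))[1]; l=lab[8,8] or np.bincount(lab[lab>0]).argmax() if (lab>0).any() else 0
        w=w*(lab==l); 
        if w.sum()==0: out.append([np.nan]*3); continue
        out.append(ray(n,[(w*uu).sum()/w.sum(),(w*vv).sum()/w.sum()],z)[0])
    out=np.array(out); d=out[1]-out[0]; print(nm,n,out[:,:2].ravel(),"mid",out.mean(0),"dist",np.linalg.norm(d),"yaw",np.degrees(np.arctan2(d[1],d[0])))
# pin axis from colors
for n in C:
    P=C[n]; im=M[n].astype(int); m=(im[...,0]>120)&(im[...,1]<80)&(np.hypot(P[...,0]-666,P[...,1]+197)<45)&(P[...,2]>43)
    Q=P[m]; print("handle",n,len(Q),cv2.minAreaRect(Q[:,:2].astype(np.float32)),Q.mean(0))
    # steel shaft tip
    m=(im.min(2)>110)&(np.hypot(P[...,0]-622,P[...,1]+192)<28)&(P[...,2]>20); Q=P[m]; 
    if len(Q): print("shaft",len(Q),np.cov(Q[:,0],Q[:,1]).ravel(),Q.mean(0),Q[Q[:,0].argmin()])
    # tray rim by top: extents in rotated frame
    m=(np.abs(P[...,0]-451)<45)&(np.abs(P[...,1]-102)<135)&(P[...,2]>7)&(P[...,2]<16)&(im[...,0]>im[...,2]+30); Q=P[m]; print("tray",n,cv2.minAreaRect(Q[:,:2].astype(np.float32)))
    m=(np.abs(P[...,0]-451)<45)&(np.abs(P[...,1]-102)<135)&(im[...,0]>im[...,2]+30)&(P[...,2]<9); Q=P[m]; print("floor",np.median(Q,0), np.percentile(Q[:,:2],[2,98],axis=0).ravel())
```

```text
grey top [ 611.7 -337.7  667.  -344.1] mid [ 639.3 -340.9   51. ] dist 55.69002143146511 yaw -6.620534356998756
grey scene [ 613.9 -340.5  669.5 -346.9] mid [ 641.7 -343.7   51. ] dist 55.917978316865195 yaw -6.56850426187819
blue top [ 425.8 -391.5  481.2 -395.7] mid [ 453.5 -393.6   51. ] dist 55.58624139529788 yaw -4.343491802593265
blue scene [ 427.4 -394.1  510.5 -420.7] mid [ 468.9 -407.4   51. ] dist 87.16967283331734 yaw -17.725245329082234
dock top [ 414.  -240.9  469.6 -246.5] mid [ 441.8 -243.7   21. ] dist 55.90360594638341 yaw -5.788875968544591
dock scene [   nan    nan  471.5 -248.8] mid [nan nan nan] dist nan yaw nan
handle top 151 ((666.6344604492188, -197.85165405273438), (23.048439025878906, 45.99629592895508), 82.68368530273438) [ 666.2 -197.6   48.2]
shaft 59 [140.9 -15.9 -15.9   8.8] [ 624.2 -191.3   31.4] [ 603.7 -188.6   31.3]
tray top ((451.39703369140625, 102.27342987060547), (58.66367721557617, 233.68099975585938), 3.133690595626831)
floor [452.8 103.7   3.1] [421.3  -2.9 483.9 211.5]
handle scene 116 ((669.5466918945312, -197.031494140625), (29.292531967163086, 47.06259536743164), 74.11092376708984) [ 667.7 -196.1   47.9]
shaft 49 [141.6 -20.7 -20.7  12. ] [ 627.2 -192.1   30.7] [ 606.8 -187.1   30.7]
tray scene ((454.5169982910156, 100.24143981933594), (60.77839279174805, 241.66217041015625), 3.5778281688690186)
floor [454.6 107.2   3.9] [421.7  -9.6 486.  216.7]
```

Create go.py:
```python
import sys
from h import *
def plan(x,y,z,yaw):
    s=get_state(); R=np.array(s["eef_rot"]); p=np.array(s["tcp_pos"]); th=np.degrees(np.arctan2(R[1,0],R[0,0]))
    d=(yaw-th+180)%360-180; c,n=np.cos(np.radians(yaw)),np.sin(np.radians(yaw))
    R2=np.array([[c,n,0],[n,-c,0],[0,0,-1]]); w=np.array([x,y,z])-p
    print("t%.1f"%s["time"],"pos",p.round(1),"yaw %.1f"%th,"tilt",R[:2,2].round(4),"F",np.round(s["force"],1),"w %.1f g %.1f"%(s["grip_width"],s["grasp_force"]),"q",np.round(s["joints"],0))
    print("   rotz %.1f"%-d,"tool delta",(R2.T@w).round(1),"norm %.0f"%np.linalg.norm(w))
if __name__=="__main__":
    a=list(map(float,sys.argv[1:]))
    for i in range(0,len(a),4): plan(*a[i:i+4])
```

```text
(no output)
```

{"method": "play_rows", "body": {
  "motion": [
    {"rot": [0, 0, 6]},
    {"rot": [0, 0, 6]},
    {"rot": [0, 0, 6]},
    {"rot": [0, 0, 6]},
    {"rot": [0, 0, 6]},
    {"slide": [0.0241, -0.0226, 0]},
    {"slide": [0.0241, -0.0226, 0]},
    {"slide": [0.0241, -0.0226, 0]}
  ],
  "hand": 0.0878,
  "newtons": 50
}}

```text
schema error: expected keys slide, rot
```

{"method": "play_rows", "body": {
  "motion": [
    {"slide": [0.0241, -0.0226, 0]},
    {"slide": [0.0241, -0.0226, 0]},
    {"slide": [0.0241, -0.0226, 0]},
    {"slide": [0.0241, -0.0226, 0]},
    {"slide": [0.0241, -0.0226, 0]},
    {"slide": [0.0241, -0.0226, 0]},
    {"slide": [0.0241, -0.0226, 0]},
    {"slide": [0.0241, -0.0226, 0]}
  ]
}}

```text
schema error: expected keys slide, rot
```

{"method": "play_rows", "body": {
  "motion": [
    {"slide": [0.0241, -0.0226, 0]},
    {"slide": [0.0241, -0.0226, 0]},
    {"slide": [0.0241, -0.0226, 0]},
    {"slide": [0, 0, 0.03]},
    {"slide": [0, 0, 0.03]},
    {"slide": [0, 0, 0.03]},
    {},
    {}
  ]
}}

```text
schema error: expected keys slide, rot
```

```bash
python3 go.py 640.5 -342.3 39 -6.5
```

```text
t1.4 pos [ 269.6 -618.8  244.7] yaw 23.5 tilt [ 0. -0.] F [ 0.1  0.3 -0.1] w 87.5 g 0.0 q [60. 27.  1. 89. -1. 64. -5.]
   rotz 30.0 tool delta [ 337.3 -316.8  205.7] norm 506
```

{"method": "play_rows", "body": {
  "motion": [
    {"slide": [0, 0, 0], "rot": [0, 0, 6]},
    {"slide": [0, 0, 0], "rot": [0, 0, 6]},
    {"slide": [0, 0, 0], "rot": [0, 0, 6]},
    {"slide": [0, 0, 0], "rot": [0, 0, 6]},
    {"slide": [0, 0, 0], "rot": [0, 0, 6]},
    {"slide": [0.0241, -0.0226, 0], "rot": [0, 0, 0]},
    {"slide": [0.0241, -0.0226, 0], "rot": [0, 0, 0]},
    {"slide": [0.0241, -0.0226, 0], "rot": [0, 0, 0]}
  ],
  "hand": 0.0878,
  "newtons": 50
}}

```text
time: 2.07
tcp_pos: [349.4, -559.2, 244.7]
eef_rot: [[0.993, -0.114, -0.0], [-0.114, -0.993, -0.0], [0.0, 0.0, -1.0]]
force: [0.6, -0.1, 0.8]
grip_width: 87.7
grasp_force: 0.0
```

{"method": "play_rows", "body": {
  "motion": [
    {"slide": [0.0241, -0.0226, 0], "rot": [0, 0, 0]},
    {"slide": [0.0241, -0.0226, 0], "rot": [0, 0, 0]},
    {"slide": [0.0241, -0.0226, 0], "rot": [0, 0, 0]},
    {"slide": [0.0241, -0.0226, 0], "rot": [0, 0, 0]},
    {"slide": [0.0241, -0.0226, 0], "rot": [0, 0, 0]},
    {"slide": [0.0241, -0.0226, 0], "rot": [0, 0, 0]},
    {"slide": [0.0241, -0.0226, 0], "rot": [0, 0, 0]},
    {"slide": [0.0241, -0.0226, 0], "rot": [0, 0, 0]}
  ]
}}

```text
time: 2.73
tcp_pos: [562.2, -400.5, 244.8]
eef_rot: [[0.994, -0.113, 0.0], [-0.113, -0.994, -0.0], [0.0, 0.0, -1.0]]
force: [0.2, -0.2, 0.0]
grip_width: 87.7
grasp_force: 0.0
```

{"method": "play_rows", "body": {
  "motion": [
    {"slide": [0.0241, -0.0226, 0], "rot": [0, 0, 0]},
    {"slide": [0.0241, -0.0226, 0], "rot": [0, 0, 0]},
    {"slide": [0.0241, -0.0226, 0], "rot": [0, 0, 0]},
    {"slide": [0, 0, 0.03], "rot": [0, 0, 0]},
    {"slide": [0, 0, 0.03], "rot": [0, 0, 0]},
    {"slide": [0, 0, 0.03], "rot": [0, 0, 0]},
    {"slide": [0, 0, 0], "rot": [0, 0, 0]},
    {"slide": [0, 0, 0], "rot": [0, 0, 0]}
  ]
}}

```text
time: 3.4
tcp_pos: [639.5, -342.0, 153.3]
eef_rot: [[0.994, -0.113, -0.003], [-0.113, -0.994, 0.001], [-0.004, -0.001, -1.0]]
force: [1.2, 0.2, 0.0]
grip_width: 88.0
grasp_force: 0.0
```

```bash
python3 go.py 640.5 -342.3 39 -6.5
```

```text
t3.4 pos [ 639.5 -342.   153.3] yaw -6.5 tilt [-0.0034  0.0015] F [1.2 0.2 0. ] w 88.0 g 0.0 q [ 22.  37.   2.  86.  -1.  58. -72.]
   rotz 0.0 tool delta [  1.1   0.2 114.3] norm 114
```

Tracks very well. Descend and grip, then lift.

{"method": "play_rows", "body": {
  "motion": [
    {"slide": [0.001, 0, 0.035], "rot": [0, 0, 0]},
    {"slide": [0, 0, 0.035], "rot": [0, 0, 0]},
    {"slide": [0, 0, 0.025], "rot": [0, 0, 0]},
    {"slide": [0, 0, 0.019], "rot": [0, 0, 0]},
    {"slide": [0, 0, 0], "rot": [0, 0, 0]},
    {"slide": [0, 0, 0], "rot": [0, 0, 0]}
  ]
}}

```text
time: 3.9
tcp_pos: [642.3, -343.2, 42.3]
eef_rot: [[0.994, -0.113, 0.001], [-0.113, -0.994, -0.001], [0.001, 0.0, -1.0]]
force: [0.9, 0.2, 0.3]
grip_width: 88.0
grasp_force: 0.0
```

{"method": "play_rows", "body": {
  "motion": [
    {"slide": [0, 0, 0], "rot": [0, 0, 0]},
    {"slide": [0, 0, 0], "rot": [0, 0, 0]},
    {"slide": [0, 0, 0], "rot": [0, 0, 0]},
    {"slide": [0, 0, 0], "rot": [0, 0, 0]},
    {"slide": [0, 0, 0], "rot": [0, 0, 0]},
    {"slide": [0, 0, 0], "rot": [0, 0, 0]}
  ],
  "hand": 0.04
}}

```text
time: 4.4
tcp_pos: [642.0, -343.1, 41.9]
eef_rot: [[0.994, -0.113, 0.001], [-0.113, -0.994, -0.001], [0.002, 0.001, -1.0]]
force: [-1.9, -0.2, 6.3]
grip_width: 59.9
grasp_force: 50.0
```

```bash
python3 go.py 640.5 -342.3 39 -6.5
```

```text
t4.4 pos [ 642.  -343.1   41.9] yaw -6.5 tilt [ 0.0015 -0.0009] F [-1.9 -0.2  6.3] w 59.9 g 50.0 q [ 22.  44.   1.  89.  -1.  47. -72.]
   rotz 0.0 tool delta [-1.6 -0.6  2.9] norm 3
```

{"method": "play_rows", "body": {
  "motion": [
    {"slide": [0, 0, -0.02], "rot": [0, 0, 0]},
    {"slide": [0, 0, -0.03], "rot": [0, 0, 0]},
    {"slide": [0, 0, -0.03], "rot": [0, 0, 0]},
    {"slide": [0, 0, -0.03], "rot": [0, 0, 0]},
    {"slide": [0, 0, -0.03], "rot": [0, 0, 0]},
    {"slide": [0, 0, 0], "rot": [0, 0, 0]},
    {"slide": [0, 0, 0], "rot": [0, 0, -0.6]},
    {"slide": [0, 0, 0], "rot": [0, 0, 0]}
  ]
}}

```text
time: 5.07
tcp_pos: [640.5, -342.0, 179.0]
eef_rot: [[0.995, -0.101, -0.002], [-0.101, -0.995, 0.001], [-0.002, -0.001, -1.0]]
force: [-0.1, 0.3, -3.2]
grip_width: 59.8
grasp_force: 50.0
```

```bash
python3 go.py 444.4 -245.6 62 -5.9
```

```text
t5.1 pos [ 640.5 -342.   179. ] yaw -5.8 tilt [-0.0023  0.0012] F [-0.1  0.3 -3.2] w 59.8 g 50.0 q [ 22.  35.   2.  85.  -1.  60. -72.]
   rotz 0.1 tool delta [-204.9  -75.7  117. ] norm 248
```

{"method": "play_rows", "body": {
  "motion": [
    {"slide": [-0.0256, -0.0095, 0], "rot": [0, 0, 0]},
    {"slide": [-0.0256, -0.0095, 0], "rot": [0, 0, 0]},
    {"slide": [-0.0256, -0.0095, 0], "rot": [0, 0, 0]},
    {"slide": [-0.0256, -0.0095, 0], "rot": [0, 0, 0]},
    {"slide": [-0.0256, -0.0095, 0], "rot": [0, 0, 0]},
    {"slide": [-0.0256, -0.0095, 0], "rot": [0, 0, 0]},
    {"slide": [-0.0256, -0.0095, 0], "rot": [0, 0, 0]},
    {"slide": [-0.0256, -0.0095, 0], "rot": [0, 0, 0]}
  ]
}}

```text
time: 5.73
tcp_pos: [442.8, -244.7, 178.5]
eef_rot: [[0.995, -0.102, -0.004], [-0.102, -0.995, 0.002], [-0.004, -0.001, -1.0]]
force: [-0.1, -0.8, -2.3]
grip_width: 59.7
grasp_force: 50.0
```

{"method": "play_rows", "body": {
  "motion": [
    {"slide": [0, 0, 0.02], "rot": [0, 0, 0]},
    {"slide": [0, 0, 0.03], "rot": [0, 0, 0]},
    {"slide": [0, 0, 0.03], "rot": [0, 0, 0]},
    {"slide": [0, 0, 0.02], "rot": [0, 0, 0]},
    {"slide": [0, 0, 0], "rot": [0, 0, 0]},
    {"slide": [0, 0, 0], "rot": [0, 0, 0]},
    {"slide": [0, 0, 0], "rot": [0, 0, 0]}
  ]
}}

```text
time: 6.32
tcp_pos: [445.5, -246.1, 80.8]
eef_rot: [[0.995, -0.102, -0.0], [-0.102, -0.995, 0.0], [-0.0, -0.0, -1.0]]
force: [0.1, 0.5, -1.7]
grip_width: 59.7
grasp_force: 50.0
```

Run:
```python
from go import *
plan(444.4,-245.6,62,-5.9)
im,d=get_image("top"); np.savez("pics/top1.npz",im=im,d=d); save("d1.png",im[230:350,350:490],4)
im,d=get_image("scene"); np.savez("pics/scene1.npz",im=im,d=d)
```

```text
t6.3 pos [ 445.5 -246.1   80.8] yaw -5.9 tilt [-0.0003  0.0001] F [ 0.1  0.5 -1.7] w 59.7 g 50.0 q [ 22.  25.   0. 119.  -0.  36. -74.]
   rotz 0.0 tool delta [-1.2 -0.3 18.8] norm 19
```

View pics/d1.png

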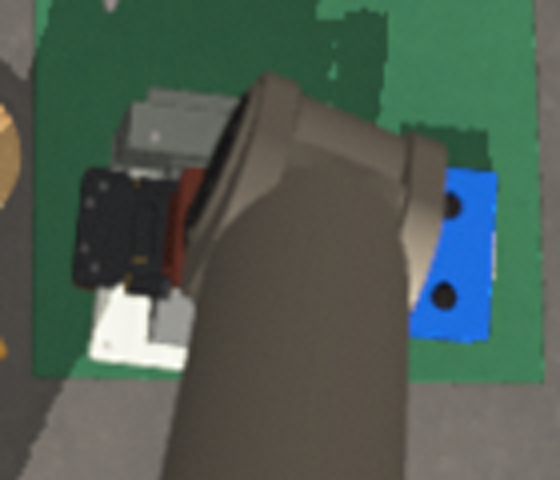

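{"method": "play_rows", "body": {
  "motion": [
    {"slide": [-0.001, 0, 0.006], "rot": [0, 0, 0]},
    {"slide": [0, 0, 0.006], "rot": [0, 0, 0]},
    {"slide": [0, 0, 0.005], "rot": [0, 0, 0]},
    {"slide": [0, 0, 0.003], "rot": [0, 0, 0]},
    {"slide": [0, 0, 0], "rot": [0, 0, 0]}
  ]
}}

```text
time: 6.83
tcp_pos: [443.9, -245.7, 59.9]
eef_rot: [[0.995, -0.102, -0.001], [-0.102, -0.995, 0.001], [-0.001, -0.0, -1.0]]
force: [0.5, 0.1, -2.4]
grip_width: 59.8
grasp_force: 50.0
```

{"method": "play_rows", "body": {
  "motion": [
    {"slide": [0, 0, 0.002], "rot": [0, 0, 0]},
    {"slide": [0, 0, 0.002], "rot": [0, 0, 0]},
    {"slide": [0, 0, 0.002], "rot": [0, 0, 0]},
    {"slide": [0, 0, 0], "rot": [0, 0, 0]}
  ]
}}

```text
time: 7.17
tcp_pos: [444.3, -245.9, 54.3]
eef_rot: [[0.995, -0.102, -0.0], [-0.102, -0.995, 0.0], [-0.0, -0.0, -1.0]]
force: [-0.8, -0.2, -1.9]
grip_width: 59.6
grasp_force: 50.0
```

{"method": "play_rows", "body": {
  "motion": [
    {"slide": [0, 0, 0.002], "rot": [0, 0, 0]},
    {"slide": [0, 0, 0.002], "rot": [0, 0, 0]},
    {"slide": [0, 0, 0], "rot": [0, 0, 0]},
    {"slide": [0, 0, 0], "rot": [0, 0, 0]}
  ]
}}

```text
time: 7.5
tcp_pos: [444.7, -246.0, 51.7]
eef_rot: [[0.995, -0.102, 0.0], [-0.102, -0.995, -0.0], [0.0, 0.0, -1.0]]
force: [-2.8, 1.2, 11.3]
grip_width: 59.9
grasp_force: 50.0
```

{"method": "play_rows", "body": {
  "motion": [
    {"slide": [0, 0, -0.001], "rot": [0, 0, 0]},
    {"slide": [0, 0, 0], "rot": [0, 0, 0]},
    {"slide": [0, 0, 0], "rot": [0, 0, 0]},
    {"slide": [0, 0, 0], "rot": [0, 0, 0]},
    {"slide": [0, 0, 0], "rot": [0, 0, 0]}
  ],
  "hand": 0.0878
}}

```text
time: 7.92
tcp_pos: [444.5, -245.9, 51.6]
eef_rot: [[0.995, -0.102, 0.0], [-0.102, -0.995, -0.0], [0.0, 0.0, -1.0]]
force: [-0.4, 0.1, -0.4]
grip_width: 87.0
grasp_force: 0.0
```

{"method": "play_rows", "body": {
  "motion": [
    {"slide": [0, 0, -0.01], "rot": [0, 0, 0]},
    {"slide": [0, 0, -0.03], "rot": [0, 0, 0]},
    {"slide": [0, 0, -0.035], "rot": [0, 0, 0]},
    {"slide": [0, 0, -0.03], "rot": [0, 0, 0]},
    {"slide": [0, 0, 0], "rot": [0, 0, 0]}
  ]
}}

```text
time: 8.33
tcp_pos: [447.7, -247.5, 162.8]
eef_rot: [[0.995, -0.103, 0.009], [-0.103, -0.995, -0.004], [0.01, 0.003, -1.0]]
force: [-0.2, -0.3, 0.2]
grip_width: 88.1
grasp_force: 0.0
```

Run:
```python
from go import *
# blue: top lugs (453.5,-393.6) ; camera mean offset (+1.1,-1.4), bias y -0.6
plan(454.6,-395.6,41.9,-4.5)
```

```text
t8.3 pos [ 447.7 -247.5  162.8] yaw -5.9 tilt [ 0.0092 -0.0038] F [-0.2 -0.3  0.2] w 88.1 g 0.0 q [ 21.  18.   1. 116.  -0.  46. -74.]
   rotz -1.4 tool delta [ 18.5 147.1 120.9] norm 191
```

{"method": "play_rows", "body": {
  "motion": [
    {"slide": [0, 0, 0], "rot": [0, 0, -1.4]},
    {"slide": [0.0044, 0.0297, 0], "rot": [0, 0, 0]},
    {"slide": [0.0044, 0.0297, 0], "rot": [0, 0, 0]},
    {"slide": [0.0044, 0.0297, 0], "rot": [0, 0, 0]},
    {"slide": [0.0044, 0.0297, 0], "rot": [0, 0, 0]},
    {"slide": [0.0044, 0.0297, 0], "rot": [0, 0, 0]},
    {"slide": [0, 0, 0.03], "rot": [0, 0, 0]},
    {"slide": [0, 0, 0.02], "rot": [0, 0, 0]}
  ]
}}

```text
time: 9.0
tcp_pos: [453.6, -397.7, 104.6]
eef_rot: [[0.997, -0.08, -0.001], [-0.08, -0.997, -0.0], [-0.001, 0.0, -1.0]]
force: [-0.5, 1.6, -1.4]
grip_width: 87.7
grasp_force: 0.0
```

{"method": "play_rows", "body": {
  "motion": [
    {"slide": [0, 0, 0], "rot": [0, 0, 0]},
    {"slide": [0, 0, 0], "rot": [0, 0, 0]}
  ]
}}

```text
time: 9.17
tcp_pos: [453.6, -394.6, 104.9]
eef_rot: [[0.997, -0.077, -0.004], [-0.077, -0.997, 0.003], [-0.004, -0.003, -1.0]]
force: [0.4, -0.1, -0.7]
grip_width: 87.4
grasp_force: 0.0
```

```bash
python3 go.py 454.6 -395.6 41.9 -4.5
```

```text
t9.2 pos [ 453.6 -394.6  104.9] yaw -4.4 tilt [-0.0037  0.0028] F [ 0.4 -0.1 -0.7] w 87.4 g 0.0 q [ 33.  30.   3. 106.  -2.  44. -58.]
   rotz 0.1 tool delta [ 1.1  0.9 63. ] norm 63
```

{"method": "play_rows", "body": {
  "motion": [
    {"slide": [0.0005, 0.0005, 0.03], "rot": [0, 0, 0]},
    {"slide": [0, 0, 0.02], "rot": [0, 0, 0]},
    {"slide": [0, 0, 0.013], "rot": [0, 0, 0]},
    {"slide": [0, 0, 0], "rot": [0, 0, 0]},
    {"slide": [0, 0, 0], "rot": [0, 0, 0]}
  ]
}}

```text
time: 9.58
tcp_pos: [455.6, -396.1, 44.2]
eef_rot: [[0.997, -0.077, -0.0], [-0.077, -0.997, 0.0], [-0.0, -0.0, -1.0]]
force: [0.8, 0.0, 0.3]
grip_width: 87.9
grasp_force: 0.0
```

{"method": "play_rows", "body": {
  "motion": [
    {"slide": [0, 0, 0], "rot": [0, 0, 0]},
    {"slide": [0, 0, 0], "rot": [0, 0, 0]},
    {"slide": [0, 0, 0], "rot": [0, 0, 0]},
    {"slide": [0, 0, 0], "rot": [0, 0, 0]},
    {"slide": [0, 0, 0], "rot": [0, 0, 0]},
    {"slide": [0, 0, 0], "rot": [0, 0, 0]}
  ],
  "hand": 0.04
}}

```text
time: 10.08
tcp_pos: [455.7, -396.6, 44.4]
eef_rot: [[0.997, -0.078, 0.001], [-0.078, -0.997, -0.001], [0.001, 0.001, -1.0]]
force: [-0.8, 0.7, 4.1]
grip_width: 59.8
grasp_force: 50.0
```

Run:
```python
from go import *
plan(454.6,-395.6,41.9,-4.5)
im,d=get_image("top"); P=cloud("top",d); np.savez("pics/top2.npz",im=im,d=d)
m=(np.hypot(P[...,0]-443,P[...,1]+245)<75)&(P[...,2]>50)&(P[...,2]<70); Q=P[m]; print(len(Q),np.median(Q,0) if len(Q) else 0, cv2.minAreaRect(Q[:,:2].astype(np.float32)) if len(Q)>5 else 0)
save("d2.png",im[230:350,350:490],4)
```

```text
t10.1 pos [ 455.7 -396.6   44.4] yaw -4.5 tilt [ 0.0009 -0.0007] F [-0.8  0.7  4.1] w 59.8 g 50.0 q [ 33.  35.   2. 107.  -2.  38. -57.]
   rotz 0.0 tool delta [-1.1 -0.9  2.5] norm 3
1075 [ 444.35952227 -242.76599176   57.08899974] ((446.4615783691406, -244.4315643310547), (96.38838958740234, 110.39153289794922), 83.62297058105469)
```

View pics/d2.png

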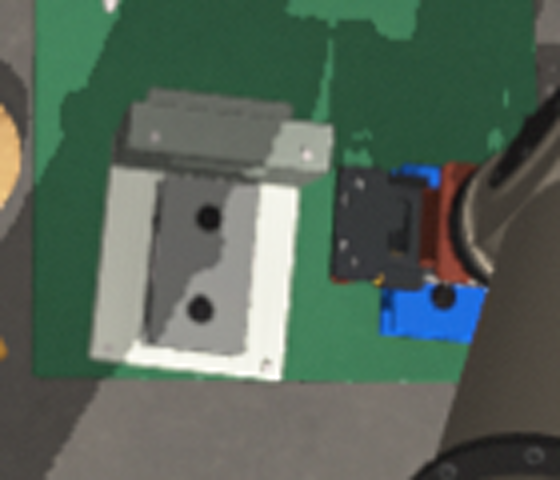

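{"method": "play_rows", "body": {
  "motion": [
    {"slide": [0, 0, -0.02], "rot": [0, 0, 0]},
    {"slide": [0, 0, -0.035], "rot": [0, 0, 0]},
    {"slide": [0, 0, -0.035], "rot": [0, 0, 0]},
    {"slide": [0, 0, -0.03], "rot": [0, 0, 0]},
    {"slide": [0, 0, 0], "rot": [0, 0, 1.4]},
    {"slide": [0, 0, 0], "rot": [0, 0, 0]}
  ]
}}

```text
time: 10.63
tcp_pos: [456.0, -396.7, 165.1]
eef_rot: [[0.995, -0.103, 0.003], [-0.103, -0.995, -0.002], [0.003, 0.001, -1.0]]
force: [-0.9, 0.2, -2.7]
grip_width: 59.7
grasp_force: 50.0
```

```bash
python3 go.py 444.3 -246 114.4 -5.9
```

```text
t10.6 pos [ 456.  -396.7  165.1] yaw -5.9 tilt [ 0.0026 -0.0018] F [-0.9  0.2 -2.7] w 59.7 g 50.0 q [ 32.  25.   3. 104.  -2.  51. -59.]
   rotz -0.0 tool delta [ -27.1 -148.7   50.7] norm 159
```

{"method": "play_rows", "body": {
  "motion": [
    {"slide": [-0.0045, -0.0248, 0], "rot": [0, 0, 0]},
    {"slide": [-0.0045, -0.0248, 0], "rot": [0, 0, 0]},
    {"slide": [-0.0045, -0.0248, 0], "rot": [0, 0, 0]},
    {"slide": [-0.0045, -0.0248, 0], "rot": [0, 0, 0]},
    {"slide": [-0.0045, -0.0248, 0], "rot": [0, 0, 0]},
    {"slide": [-0.0045, -0.0248, 0], "rot": [0, 0, 0]},
    {"slide": [0, 0, 0.02], "rot": [0, 0, 0]},
    {"slide": [0, 0, 0.02], "rot": [0, 0, 0]}
  ]
}}

```text
time: 11.3
tcp_pos: [443.4, -243.3, 122.4]
eef_rot: [[0.995, -0.099, -0.0], [-0.099, -0.995, 0.001], [-0.001, -0.001, -1.0]]
force: [0.5, -0.7, -3.0]
grip_width: 59.6
grasp_force: 50.0
```

{"method": "play_rows", "body": {
  "motion": [
    {"slide": [0, 0, 0.01], "rot": [0, 0, 0]},
    {"slide": [0, 0, 0], "rot": [0, 0, 0]},
    {"slide": [0, 0, 0], "rot": [0, 0, 0]},
    {"slide": [0, 0, 0], "rot": [0, 0, 0]}
  ]
}}

```text
time: 11.63
tcp_pos: [443.7, -245.8, 113.8]
eef_rot: [[0.995, -0.103, -0.0], [-0.103, -0.995, -0.0], [-0.0, 0.0, -1.0]]
force: [0.6, -0.0, -1.9]
grip_width: 60.1
grasp_force: 50.0
```

```bash
python3 go.py 444.3 -246 94.4 -5.9
```

```text
t11.6 pos [ 443.7 -245.8  113.8] yaw -5.9 tilt [-0.0002 -0.    ] F [ 0.6 -0.  -1.9] w 60.1 g 50.0 q [ 21.  22.   1. 118.  -0.  40. -74.]
   rotz 0.0 tool delta [ 0.6  0.1 19.4] norm 19
```

{"method": "play_rows", "body": {
  "motion": [
    {"slide": [0.0005, 0, 0.004], "rot": [0, 0, 0]},
    {"slide": [0, 0, 0.004], "rot": [0, 0, 0]},
    {"slide": [0, 0, 0.003], "rot": [0, 0, 0]},
    {"slide": [0, 0, 0.002], "rot": [0, 0, 0]},
    {"slide": [0, 0, 0], "rot": [0, 0, 0]}
  ]
}}

```text
time: 12.05
tcp_pos: [443.8, -245.4, 100.3]
eef_rot: [[0.995, -0.102, -0.001], [-0.102, -0.995, 0.0], [-0.001, -0.0, -1.0]]
force: [-0.1, 0.6, -1.2]
grip_width: 59.7
grasp_force: 50.0
```

{"method": "play_rows", "body": {
  "motion": [
    {"slide": [0, 0, 0.002], "rot": [0, 0, 0]},
    {"slide": [0, 0, 0.002], "rot": [0, 0, 0]},
    {"slide": [0, 0, 0], "rot": [0, 0, 0]},
    {"slide": [0, 0, 0], "rot": [0, 0, 0]}
  ]
}}

```text
time: 12.38
tcp_pos: [444.1, -245.5, 96.6]
eef_rot: [[0.995, -0.102, -0.0], [-0.102, -0.995, 0.0], [-0.0, -0.0, -1.0]]
force: [0.1, 0.6, -1.7]
grip_width: 59.6
grasp_force: 50.0
```

{"method": "play_rows", "body": {
  "motion": [
    {"slide": [0, 0, 0.002], "rot": [0, 0, 0]},
    {"slide": [0, 0, 0.001], "rot": [0, 0, 0]},
    {"slide": [0, 0, 0], "rot": [0, 0, 0]},
    {"slide": [0, 0, 0], "rot": [0, 0, 0]}
  ]
}}

```text
time: 12.72
tcp_pos: [444.3, -245.6, 94.3]
eef_rot: [[0.995, -0.102, 0.0], [-0.102, -0.995, -0.0], [0.0, 0.0, -1.0]]
force: [-2.4, 0.8, 5.3]
grip_width: 59.7
grasp_force: 50.0
```

{"method": "play_rows", "body": {
  "motion": [
    {"slide": [0, 0, 0], "rot": [0, 0, 0]},
    {"slide": [0, 0, 0], "rot": [0, 0, 0]},
    {"slide": [0, 0, 0], "rot": [0, 0, 0]},
    {"slide": [0, 0, 0], "rot": [0, 0, 0]},
    {"slide": [0, 0, 0], "rot": [0, 0, 0]}
  ],
  "hand": 0.0878
}}

```text
time: 13.13
tcp_pos: [444.2, -245.5, 93.6]
eef_rot: [[0.995, -0.102, -0.0], [-0.102, -0.995, -0.0], [-0.0, 0.0, -1.0]]
force: [0.5, 0.6, 0.1]
grip_width: 87.0
grasp_force: 0.0
```

{"method": "play_rows", "body": {
  "motion": [
    {"slide": [0, 0, -0.01], "rot": [0, 0, 0]},
    {"slide": [0, 0, -0.03], "rot": [0, 0, 0]},
    {"slide": [0, 0, -0.03], "rot": [0, 0, 0]},
    {"slide": [0, 0, -0.02], "rot": [0, 0, 0]},
    {"slide": [0, 0, 0], "rot": [0, 0, 1.8]},
    {"slide": [0, 0, 0], "rot": [0, 0, 0]},
    {"slide": [0, 0, 0], "rot": [0, 0, 0]}
  ]
}}

```text
time: 13.72
tcp_pos: [444.0, -245.4, 184.1]
eef_rot: [[0.991, -0.133, 0.0], [-0.133, -0.991, -0.0], [0.0, 0.0, -1.0]]
force: [-0.4, 0.2, 0.1]
grip_width: 88.0
grasp_force: 0.0
```

```bash
python3 go.py 667.8 -200.2 38 -7.7
```

```text
t13.7 pos [ 444.  -245.4  184.1] yaw -7.6 tilt [ 0.0004 -0.0002] F [-0.4  0.2  0.1] w 88.0 g 0.0 q [ 21.  16.   1. 115.  -0.  49. -75.]
   rotz 0.1 tool delta [215.7 -74.8 146.1] norm 271
```

{"method": "play_rows", "body": {
  "motion": [
    {"slide": [0.0308, -0.0107, 0], "rot": [0, 0, 0]},
    {"slide": [0.0308, -0.0107, 0], "rot": [0, 0, 0]},
    {"slide": [0.0308, -0.0107, 0], "rot": [0, 0, 0]},
    {"slide": [0.0308, -0.0107, 0], "rot": [0, 0, 0]},
    {"slide": [0.0308, -0.0107, 0], "rot": [0, 0, 0]},
    {"slide": [0.0308, -0.0107, 0], "rot": [0, 0, 0]},
    {"slide": [0.0308, -0.0107, 0], "rot": [0, 0, 0]},
    {"slide": [0, 0, 0], "rot": [0, 0, 0]}
  ]
}}

```text
time: 14.38
tcp_pos: [672.6, -195.8, 181.8]
eef_rot: [[0.992, -0.127, 0.001], [-0.127, -0.992, 0.003], [0.001, -0.003, -1.0]]
force: [-0.9, 0.6, 0.4]
grip_width: 88.1
grasp_force: 0.0
```

{"method": "play_rows", "body": {
  "motion": [
    {"slide": [0, 0, 0.03], "rot": [0, 0, 0]},
    {"slide": [0, 0, 0.03], "rot": [0, 0, 0]},
    {"slide": [0, 0, 0.02], "rot": [0, 0, 0]},
    {"slide": [0, 0, 0], "rot": [0, 0, 0]},
    {"slide": [0, 0, 0], "rot": [0, 0, 0]}
  ],
  "hand": 0.06
}}

```text
time: 14.8
tcp_pos: [666.3, -199.9, 102.0]
eef_rot: [[0.991, -0.133, -0.004], [-0.133, -0.991, 0.001], [-0.004, -0.0, -1.0]]
force: [-0.4, 0.4, 0.1]
grip_width: 61.0
grasp_force: 0.0
```

Run:
```python
from go import *
plan(667.8,-200.2,38,-7.7)
im,d=get_image("top"); P=cloud("top",d)
m=(np.hypot(P[...,0]-443,P[...,1]+245)<75)&(P[...,2]>90)&(P[...,2]<101); Q=P[m]; print(len(Q),np.median(Q,0), cv2.minAreaRect(Q[:,:2].astype(np.float32)))
save("d3.png",np.vstack([im[190:350,340:500]]),3)
```

```text
t14.8 pos [ 666.3 -199.9  102. ] yaw -7.6 tilt [-0.004   0.0008] F [-0.4  0.4  0.1] w 61.0 g 0.0 q [ 11.  38.   0.  92.  -0.  51. -86.]
   rotz 0.1 tool delta [ 1.5  0.1 64. ] norm 64
23 [ 394.68881172 -264.0852211    97.56915013] ((399.0179138183594, -265.8299865722656), (8.079752922058105, 24.070558547973633), 64.21638488769531)
```

View pics/d3.png

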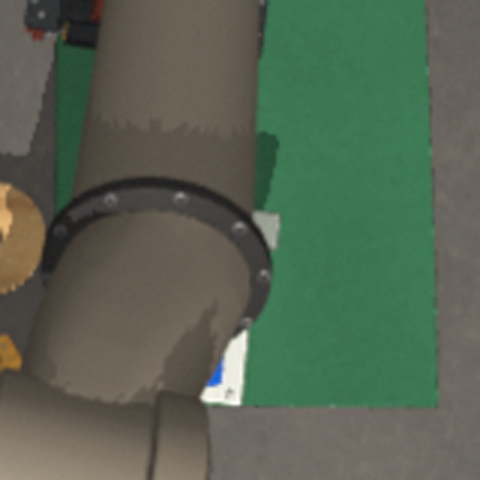

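{"method": "play_rows", "body": {
  "motion": [
    {"slide": [0.001, 0, 0.03], "rot": [0, 0, 0]},
    {"slide": [0, 0, 0.02], "rot": [0, 0, 0]},
    {"slide": [0, 0, 0.014], "rot": [0, 0, 0]},
    {"slide": [0, 0, 0], "rot": [0, 0, 0]},
    {"slide": [0, 0, 0], "rot": [0, 0, 0]}
  ]
}}

```text
time: 15.27
tcp_pos: [669.1, -200.3, 40.4]
eef_rot: [[0.991, -0.133, 0.0], [-0.133, -0.991, -0.0], [0.0, 0.0, -1.0]]
force: [-0.5, -0.2, 1.0]
grip_width: 60.1
grasp_force: 0.0
```

{"method": "play_rows", "body": {
  "motion": [
    {"slide": [0, 0, 0], "rot": [0, 0, 0]},
    {"slide": [0, 0, 0], "rot": [0, 0, 0]},
    {"slide": [0, 0, 0], "rot": [0, 0, 0]},
    {"slide": [0, 0, 0], "rot": [0, 0, 0]},
    {"slide": [0, 0, 0], "rot": [0, 0, 0]},
    {"slide": [0, 0, 0], "rot": [0, 0, 0]},
    {"slide": [0, 0, 0], "rot": [0, 0, 0]}
  ],
  "hand": 0.01,
  "newtons": 60
}}

```text
time: 15.85
tcp_pos: [669.0, -200.2, 40.0]
eef_rot: [[0.991, -0.133, 0.0], [-0.133, -0.991, -0.0], [0.0, 0.0, -1.0]]
force: [-0.4, 0.6, 2.2]
grip_width: 23.3
grasp_force: 60.0
```

```bash
python3 go.py 667.8 -200.2 38 -7.7
```

```text
t15.8 pos [ 669.  -200.2   40. ] yaw -7.7 tilt [ 0.0003 -0.0001] F [-0.4  0.6  2.2] w 23.3 g 60.0 q [ 12.  42.   0.  93.  -0.  45. -86.]
   rotz 0.0 tool delta [-1.2  0.1  2. ] norm 2
```

{"method": "play_rows", "body": {
  "motion": [
    {"slide": [0, 0, -0.02], "rot": [0, 0, 0]},
    {"slide": [0, 0, -0.03], "rot": [0, 0, 0]},
    {"slide": [0, 0, 0], "rot": [0, 0, -1.8]},
    {"slide": [0, 0, 0], "rot": [0, 0, 0]},
    {"slide": [0, 0, 0], "rot": [0, 0, 0]}
  ]
}}

```text
time: 16.27
tcp_pos: [668.4, -200.0, 89.3]
eef_rot: [[0.995, -0.103, -0.001], [-0.103, -0.995, 0.0], [-0.001, -0.0, -1.0]]
force: [-0.3, -0.6, -0.4]
grip_width: 23.8
grasp_force: 60.0
```

```bash
python3 go.py 601.1 -284.3 89 -5.9
```

```text
t16.3 pos [ 668.4 -200.    89.3] yaw -5.9 tilt [-0.0007  0.0003] F [-0.3 -0.6 -0.4] w 23.8 g 60.0 q [ 12.  38.  -0.  92.   0.  49. -85.]
   rotz -0.0 tool delta [-58.2  90.7   0.3] norm 108
```

{"method": "play_rows", "body": {
  "motion": [
    {"slide": [-0.0145, 0.0227, 0], "rot": [0, 0, 0]},
    {"slide": [-0.0145, 0.0227, 0], "rot": [0, 0, 0]},
    {"slide": [-0.0145, 0.0227, 0], "rot": [0, 0, 0]},
    {"slide": [-0.0145, 0.0227, 0], "rot": [0, 0, 0]},
    {"slide": [0, 0, 0], "rot": [0, 0, 0]},
    {"slide": [0, 0, 0], "rot": [0, 0, 0]},
    {"slide": [0, 0, 0], "rot": [0, 0, 0]}
  ]
}}

```text
time: 16.85
tcp_pos: [601.6, -283.7, 88.6]
eef_rot: [[0.995, -0.102, -0.001], [-0.102, -0.995, 0.001], [-0.001, -0.001, -1.0]]
force: [0.7, 0.5, -0.5]
grip_width: 24.0
grasp_force: 60.0
```

Run:
```python
from go import *
plan(601.1,-284.3,89,-5.9)
c=np.array([444.2,-246.]);u=np.array([.9947,-.1028]);v=np.array([.1028,.9947])
for n in("top","scene"):
    im,d=get_image(n); P=cloud(n,d); i=im.astype(int)
    m=(i[...,0]>110)&(i[...,1]<70)&(i[...,2]<70)&(np.abs(P[...,0]-600)<60)&(np.abs(P[...,1]+284)<50)&(P[...,2]>40)&(P[...,2]<130); Q=P[m]
    print(n,m.sum(),Q.min(0).round(1) if m.any() else 0,Q.max(0).round(1) if m.any() else 0)
    if n=="scene": save("d4.png",im[120:260,290:450],4)
```

```text
t16.9 pos [ 601.6 -283.7   88.6] yaw -5.9 tilt [-0.0013  0.0013] F [ 0.7  0.5 -0.5] w 24.0 g 60.0 q [ 20.  36.  -0.  97.   0.  47. -76.]
   rotz 0.0 tool delta [-0.4  0.7 -0.4] norm 1
top 10 [ 577.6 -273.6   63.6] [ 583.7 -268.8   94. ]
scene 102 [ 578.4 -297.9   58.1] [ 602.2 -263.8  115.9]
```

View pics/d4.png

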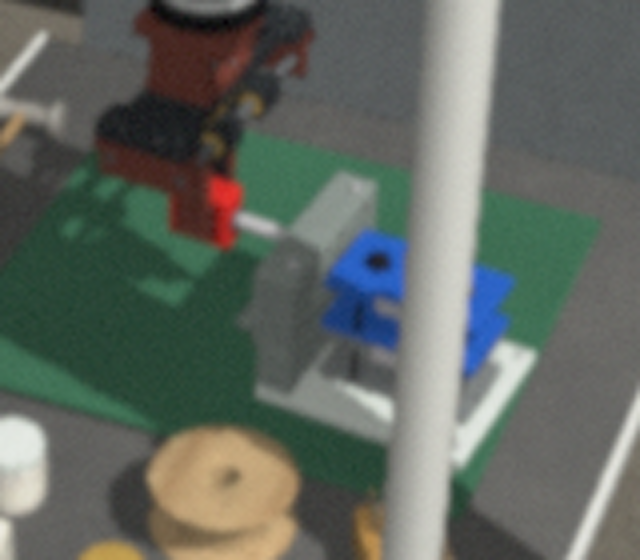

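{"method": "play_rows", "body": {
  "motion": [
    {"slide": [-0.005, 0, 0], "rot": [0, 0, 0]},
    {"slide": [-0.004, 0, 0], "rot": [0, 0, 0]},
    {"slide": [0, 0, 0], "rot": [0, 0, 0]},
    {"slide": [0, 0, 0], "rot": [0, 0, 0]}
  ]
}}

```text
time: 17.28
tcp_pos: [592.7, -283.4, 89.7]
eef_rot: [[0.995, -0.102, -0.0], [-0.102, -0.995, 0.0], [-0.0, 0.0, -1.0]]
force: [0.3, -0.3, -1.1]
grip_width: 23.6
grasp_force: 60.0
```

{"method": "play_rows", "body": {
  "motion": [
    {"slide": [-0.0015, 0, 0], "rot": [0, 0, 0]},
    {"slide": [0, 0, 0], "rot": [0, 0, 0]}
  ]
}}

```text
time: 17.45
tcp_pos: [591.3, -283.5, 89.7]
eef_rot: [[0.995, -0.102, 0.0], [-0.102, -0.995, -0.0], [0.0, 0.0, -1.0]]
force: [0.4, 0.1, -0.4]
grip_width: 23.9
grasp_force: 60.0
```

{"method": "play_rows", "body": {
  "motion": [
    {"slide": [-0.0015, 0, 0], "rot": [0, 0, 0]},
    {"slide": [0, 0, 0], "rot": [0, 0, 0]}
  ]
}}

```text
time: 17.62
tcp_pos: [589.7, -283.4, 89.7]
eef_rot: [[0.995, -0.102, -0.0], [-0.102, -0.995, -0.0], [-0.0, 0.0, -1.0]]
force: [0.5, -0.1, -0.8]
grip_width: 23.7
grasp_force: 60.0
```

{"method": "play_rows", "body": {
  "motion": [
    {"slide": [-0.001, 0, 0], "rot": [0, 0, 0]},
    {"slide": [0, 0, 0], "rot": [0, 0, 0]}
  ]
}}

```text
time: 17.78
tcp_pos: [588.7, -283.3, 89.7]
eef_rot: [[0.995, -0.102, -0.0], [-0.102, -0.995, -0.0], [-0.0, 0.0, -1.0]]
force: [1.1, 0.4, -0.7]
grip_width: 23.6
grasp_force: 60.0
```

{"method": "play_rows", "body": {
  "motion": [
    {"slide": [-0.001, 0, 0.0005], "rot": [0, 0, 0]},
    {"slide": [0, 0, 0], "rot": [0, 0, 0]}
  ]
}}

```text
time: 17.95
tcp_pos: [587.7, -283.1, 89.0]
eef_rot: [[0.995, -0.102, -0.0], [-0.102, -0.995, 0.0], [-0.0, -0.0, -1.0]]
force: [-0.7, 0.2, -0.4]
grip_width: 23.6
grasp_force: 60.0
```

{"method": "play_rows", "body": {
  "motion": [
    {"slide": [-0.001, 0, 0], "rot": [0, 0, 0]},
    {"slide": [0, 0, 0], "rot": [0, 0, 0]}
  ]
}}

```text
time: 18.12
tcp_pos: [587.0, -283.0, 89.2]
eef_rot: [[0.995, -0.102, 0.0], [-0.102, -0.995, -0.0], [0.0, 0.0, -1.0]]
force: [-0.0, -0.0, -0.9]
grip_width: 23.4
grasp_force: 60.0
```

{"method": "play_rows", "body": {
  "motion": [
    {"slide": [-0.001, 0, 0], "rot": [0, 0, 0]},
    {"slide": [0, 0, 0], "rot": [0, 0, 0]}
  ]
}}

```text
time: 18.28
tcp_pos: [586.8, -283.0, 89.5]
eef_rot: [[0.995, -0.102, 0.002], [-0.102, -0.995, -0.0], [0.002, 0.0, -1.0]]
force: [2.6, -0.7, -1.8]
grip_width: 23.7
grasp_force: 60.0
```

{"method": "play_rows", "body": {
  "motion": [
    {"slide": [-0.001, -0.002, 0], "rot": [0, 0, 0]},
    {"slide": [0, -0.002, 0], "rot": [0, 0, 0]},
    {"slide": [0, 0, 0], "rot": [0, 0, 0]}
  ]
}}

```text
time: 18.53
tcp_pos: [587.0, -279.4, 90.1]
eef_rot: [[0.995, -0.102, 0.004], [-0.102, -0.995, -0.002], [0.004, 0.001, -1.0]]
force: [4.6, -1.8, -0.7]
grip_width: 23.4
grasp_force: 60.0
```

{"method": "play_rows", "body": {
  "motion": [
    {"slide": [0, -0.002, 0], "rot": [0, 0, 0]},
    {"slide": [0, -0.002, 0], "rot": [0, 0, 0]},
    {"slide": [0, 0, 0], "rot": [0, 0, 0]}
  ]
}}

```text
time: 18.78
tcp_pos: [587.4, -275.4, 90.1]
eef_rot: [[0.995, -0.102, 0.004], [-0.102, -0.995, -0.002], [0.004, 0.001, -1.0]]
force: [5.1, -1.2, -0.4]
grip_width: 23.8
grasp_force: 60.0
```

{"method": "play_rows", "body": {
  "motion": [
    {"slide": [0, -0.002, 0.0005], "rot": [0, 0, 0]},
    {"slide": [0, -0.002, 0], "rot": [0, 0, 0]},
    {"slide": [0, 0, 0], "rot": [0, 0, 0]}
  ]
}}

```text
time: 19.03
tcp_pos: [587.9, -271.4, 89.6]
eef_rot: [[0.995, -0.102, 0.004], [-0.102, -0.995, -0.002], [0.004, 0.001, -1.0]]
force: [5.0, -1.6, -0.3]
grip_width: 23.9
grasp_force: 60.0
```

{"method": "play_rows", "body": {
  "motion": [
    {"slide": [0, -0.0015, 0], "rot": [0, 0, 0]},
    {"slide": [0, -0.0015, 0], "rot": [0, 0, 0]},
    {"slide": [0, 0, 0], "rot": [0, 0, 0]}
  ]
}}

```text
time: 19.28
tcp_pos: [588.1, -268.6, 89.6]
eef_rot: [[0.995, -0.102, 0.004], [-0.102, -0.995, -0.002], [0.004, 0.001, -1.0]]
force: [5.4, -2.1, -0.6]
grip_width: 24.0
grasp_force: 60.0
```

{"method": "play_rows", "body": {
  "motion": [
    {"slide": [0, -0.0015, 0], "rot": [0, 0, 0]},
    {"slide": [0, -0.0015, 0], "rot": [0, 0, 0]},
    {"slide": [0, 0, 0], "rot": [0, 0, 0]}
  ]
}}

```text
time: 19.53
tcp_pos: [588.5, -265.6, 89.6]
eef_rot: [[0.995, -0.102, 0.004], [-0.102, -0.995, -0.002], [0.004, 0.001, -1.0]]
force: [5.1, -1.6, -0.3]
grip_width: 23.5
grasp_force: 60.0
```

{"method": "play_rows", "body": {
  "motion": [
    {"slide": [0, -0.0015, 0], "rot": [0, 0, 0]},
    {"slide": [0, -0.0015, 0], "rot": [0, 0, 0]},
    {"slide": [0, 0, 0], "rot": [0, 0, 0]}
  ]
}}

```text
time: 19.78
tcp_pos: [588.7, -262.6, 89.6]
eef_rot: [[0.995, -0.102, 0.004], [-0.102, -0.995, -0.002], [0.004, 0.001, -1.0]]
force: [5.7, -3.2, -0.3]
grip_width: 23.6
grasp_force: 60.0
```

{"method": "play_rows", "body": {
  "motion": [
    {"slide": [0, -0.0015, 0], "rot": [0, 0, 0]},
    {"slide": [0, -0.0015, 0], "rot": [0, 0, 0]},
    {"slide": [0, 0, 0], "rot": [0, 0, 0]}
  ]
}}

```text
time: 20.03
tcp_pos: [587.1, -258.7, 88.7]
eef_rot: [[0.995, -0.102, -0.001], [-0.102, -0.995, 0.0], [-0.001, -0.0, -1.0]]
force: [-0.6, 0.3, -1.2]
grip_width: 23.7
grasp_force: 60.0
```

{"method": "play_rows", "body": {
  "motion": [
    {"slide": [0, -0.0015, 0], "rot": [0, 0, 0]},
    {"slide": [0, -0.0015, 0], "rot": [0, 0, 0]},
    {"slide": [0, 0, 0], "rot": [0, 0, 0]}
  ]
}}

```text
time: 20.28
tcp_pos: [587.1, -255.2, 88.3]
eef_rot: [[0.995, -0.102, -0.001], [-0.102, -0.995, 0.001], [-0.001, -0.001, -1.0]]
force: [-0.0, 0.9, -0.8]
grip_width: 23.8
grasp_force: 60.0
```

{"method": "play_rows", "body": {
  "motion": [
    {"slide": [-0.002, 0, -0.0005], "rot": [0, 0, 0]},
    {"slide": [-0.002, 0, 0], "rot": [0, 0, 0]},
    {"slide": [0, 0, 0], "rot": [0, 0, 0]}
  ]
}}

```text
time: 20.53
tcp_pos: [583.0, -255.7, 89.1]
eef_rot: [[0.995, -0.103, -0.001], [-0.103, -0.995, 0.0], [-0.001, 0.0, -1.0]]
force: [0.6, -0.1, -1.1]
grip_width: 24.2
grasp_force: 60.0
```

{"method": "play_rows", "body": {
  "motion": [
    {"slide": [-0.002, 0, 0], "rot": [0, 0, 0]},
    {"slide": [-0.002, 0, 0], "rot": [0, 0, 0]},
    {"slide": [0, 0, 0], "rot": [0, 0, 0]}
  ]
}}

```text
time: 20.78
tcp_pos: [579.2, -255.2, 89.1]
eef_rot: [[0.995, -0.102, -0.0], [-0.102, -0.995, 0.0], [-0.0, 0.0, -1.0]]
force: [0.2, -0.5, -1.6]
grip_width: 23.5
grasp_force: 60.0
```

{"method": "play_rows", "body": {
  "motion": [
    {"slide": [-0.002, 0, 0], "rot": [0, 0, 0]},
    {"slide": [0, 0, 0], "rot": [0, 0, 0]},
    {"slide": [0, 0, 0], "rot": [0, 0, 0]}
  ]
}}

```text
time: 21.03
tcp_pos: [577.7, -254.9, 89.2]
eef_rot: [[0.995, -0.102, 0.0], [-0.102, -0.995, -0.0], [0.0, -0.0, -1.0]]
force: [-0.2, -0.1, -0.5]
grip_width: 23.9
grasp_force: 60.0
```

{"method": "play_rows", "body": {
  "motion": [
    {"slide": [-0.003, 0, 0], "rot": [0, 0, 0]},
    {"slide": [-0.003, 0, 0], "rot": [0, 0, 0]},
    {"slide": [-0.003, 0, 0], "rot": [0, 0, 0]},
    {"slide": [0, 0, 0], "rot": [0, 0, 0]}
  ]
}}

```text
time: 21.37
tcp_pos: [567.9, -254.1, 89.1]
eef_rot: [[0.995, -0.103, -0.001], [-0.103, -0.995, 0.0], [-0.001, -0.0, -1.0]]
force: [-0.9, 1.0, -0.9]
grip_width: 23.9
grasp_force: 60.0
```

{"method": "play_rows", "body": {
  "motion": [
    {"slide": [-0.003, 0, 0], "rot": [0, 0, 0]},
    {"slide": [-0.003, 0, 0], "rot": [0, 0, 0]},
    {"slide": [-0.003, 0, 0], "rot": [0, 0, 0]},
    {"slide": [0, 0, 0], "rot": [0, 0, 0]}
  ]
}}

```text
time: 21.7
tcp_pos: [559.0, -253.2, 89.1]
eef_rot: [[0.995, -0.103, -0.001], [-0.103, -0.995, 0.0], [-0.001, 0.0, -1.0]]
force: [-0.0, -0.1, -0.8]
grip_width: 23.5
grasp_force: 60.0
```

{"method": "play_rows", "body": {
  "motion": [
    {"slide": [-0.002, 0, 0], "rot": [0, 0, 0]},
    {"slide": [-0.002, 0, 0], "rot": [0, 0, 0]},
    {"slide": [-0.002, 0, 0], "rot": [0, 0, 0]},
    {"slide": [0, 0, 0], "rot": [0, 0, 0]}
  ]
}}

```text
time: 22.03
tcp_pos: [553.4, -252.5, 89.1]
eef_rot: [[0.995, -0.102, -0.0], [-0.102, -0.995, 0.0], [-0.0, -0.0, -1.0]]
force: [-0.4, 0.0, -1.4]
grip_width: 23.3
grasp_force: 60.0
```

{"method": "play_rows", "body": {
  "motion": [
    {"slide": [-0.002, 0, 0], "rot": [0, 0, 0]},
    {"slide": [-0.0015, 0, 0], "rot": [0, 0, 0]},
    {"slide": [0, 0, 0], "rot": [0, 0, 0]},
    {"slide": [0, 0, 0], "rot": [0, 0, 0]}
  ]
}}

```text
time: 22.37
tcp_pos: [550.3, -252.2, 89.2]
eef_rot: [[0.995, -0.102, 0.0], [-0.102, -0.995, -0.0], [0.0, 0.0, -1.0]]
force: [0.2, 0.3, -0.6]
grip_width: 23.6
grasp_force: 60.0
```

{"method": "play_rows", "body": {
  "motion": [
    {"slide": [-0.0015, 0, 0], "rot": [0, 0, 0]},
    {"slide": [-0.0015, 0, 0], "rot": [0, 0, 0]},
    {"slide": [0, 0, 0], "rot": [0, 0, 0]}
  ]
}}

```text
time: 22.62
tcp_pos: [548.0, -251.8, 89.4]
eef_rot: [[0.995, -0.102, 0.002], [-0.102, -0.995, -0.0], [0.002, 0.0, -1.0]]
force: [2.9, -0.5, -1.7]
grip_width: 24.3
grasp_force: 60.0
```

{"method": "play_rows", "body": {
  "motion": [
    {"slide": [-0.0015, 0, 0], "rot": [0, 0, 0]},
    {"slide": [0, 0, 0], "rot": [0, 0, 0]},
    {"slide": [0, 0, 0], "rot": [0, 0, 0]}
  ]
}}

```text
time: 22.87
tcp_pos: [548.0, -251.8, 89.7]
eef_rot: [[0.995, -0.102, 0.004], [-0.102, -0.995, -0.001], [0.004, 0.001, -1.0]]
force: [5.9, -0.7, -3.5]
grip_width: 23.9
grasp_force: 60.0
```

{"method": "play_rows", "body": {
  "motion": [
    {"slide": [-0.001, 0, 0.001], "rot": [0, 0, 0]},
    {"slide": [0, 0, 0.001], "rot": [0, 0, 0]},
    {"slide": [0, 0, 0.0005], "rot": [0, 0, 0]},
    {"slide": [0, 0, 0], "rot": [0, 0, 0]}
  ]
}}

```text
time: 23.2
tcp_pos: [548.0, -251.9, 88.1]
eef_rot: [[0.995, -0.102, 0.006], [-0.102, -0.995, -0.001], [0.006, 0.001, -1.0]]
force: [5.9, -0.6, 0.5]
grip_width: 23.7
grasp_force: 60.0
```

{"method": "play_rows", "body": {
  "motion": [
    {"slide": [0, 0, 0.0005], "rot": [0, 0, 0]},
    {"slide": [0, 0, 0.0005], "rot": [0, 0, 0]},
    {"slide": [0, 0, 0], "rot": [0, 0, 0]}
  ]
}}

```text
time: 23.45
tcp_pos: [548.0, -252.0, 87.2]
eef_rot: [[0.995, -0.102, 0.006], [-0.102, -0.995, -0.002], [0.006, 0.001, -1.0]]
force: [5.7, -0.7, 1.1]
grip_width: 23.4
grasp_force: 60.0
```

{"method": "play_rows", "body": {
  "motion": [
    {"slide": [0, 0, 0.0005], "rot": [0, 0, 0]},
    {"slide": [0, 0, 0], "rot": [0, 0, 0]},
    {"slide": [0, 0, 0], "rot": [0, 0, 0]}
  ]
}}

```text
time: 23.7
tcp_pos: [548.0, -252.0, 86.7]
eef_rot: [[0.995, -0.102, 0.006], [-0.102, -0.995, -0.002], [0.006, 0.001, -1.0]]
force: [6.4, -1.7, 1.0]
grip_width: 24.0
grasp_force: 60.0
```

{"method": "play_rows", "body": {
  "motion": [
    {"slide": [0, 0, 0], "rot": [0, 0, 0]},
    {"slide": [0, 0, 0], "rot": [0, 0, 0]},
    {"slide": [0, 0, 0], "rot": [0, 0, 0]},
    {"slide": [0, 0, 0], "rot": [0, 0, 0]},
    {"slide": [0, 0, 0], "rot": [0, 0, 0]}
  ],
  "hand": 0.06
}}

```text
time: 24.12
tcp_pos: [544.4, -251.6, 84.9]
eef_rot: [[0.995, -0.102, -0.001], [-0.102, -0.995, 0.0], [-0.001, -0.0, -1.0]]
force: [0.2, -0.5, 0.4]
grip_width: 53.8
grasp_force: 0.0
```

{"method": "play_rows", "body": {
  "motion": [
    {"slide": [0, 0, -0.01], "rot": [0, 0, 0]},
    {"slide": [0, 0, -0.03], "rot": [0, 0, 0]},
    {"slide": [0, 0, -0.03], "rot": [0, 0, 0]},
    {"slide": [0, 0, -0.04], "rot": [0, 0, 0]},
    {"slide": [0, 0, -0.03], "rot": [0, 0, 0]},
    {"slide": [0, 0, 0], "rot": [0, 0, 0]},
    {"slide": [0, 0, 0], "rot": [0, 0, 0]}
  ]
}}

```text
time: 24.7
tcp_pos: [545.9, -252.1, 227.9]
eef_rot: [[0.995, -0.102, 0.004], [-0.102, -0.995, -0.002], [0.005, 0.001, -1.0]]
force: [-0.0, 0.1, -0.5]
grip_width: 60.0
grasp_force: 0.0
```

```bash
cat > jars.py <<'E'
from h import *
H=dict(amber=(526,88,46),white=(638,-60,44),green=(458,272,42),brass=(538,12,42),black=(535,178,40))
def look(names,im={}):
    for n in("top","scene"):
        i,d=get_image(n); im[n]=i; P=cloud(n,d)
        for k in names:
            x,y,h=H[k]; m=(np.hypot(P[...,0]-x,P[...,1]-y)<34)&(P[...,2]>h-7)&(P[...,2]<h+12); Q=P[m]
            print(k,n,len(Q),(np.percentile(Q[:,:2],[3,97],axis=0).mean(0).round(1),np.median(Q[:,2]).round(1)) if len(Q)>5 else "")
    return im
E
python3 - <<'E'
from jars import *; from go import plan
im=look(H); plan(640,-61,31,93.3)
save("e1.png",im["scene"][120:300,250:450],3); save("e2.png",im["top"],1)
E
```

```text
amber top 246 (array([530.6,  87.8]), np.float64(44.8))
white top 214 (array([637.5, -60.4]), np.float64(42.9))
green top 234 (array([458.7, 273. ]), np.float64(41.8))
brass top 202 (array([538.1,  11.7]), np.float64(40.7))
black top 108 (array([556.7, 169.8]), np.float64(39.0))
amber scene 253 (array([533.6,  86.9]), np.float64(45.7))
white scene 178 (array([639.7, -60.1]), np.float64(42.4))
green scene 306 (array([459.4, 272.3]), np.float64(40.7))
brass scene 185 (array([539.9,  11.5]), np.float64(40.4))
black scene 107 (array([557.7, 169.9]), np.float64(39.5))
t24.8 pos [ 544.2 -251.3  224.7] yaw -5.9 tilt [-0.0011  0.0004] F [-0.2 -0.  -0.4] w 60.5 g 0.0 q [ 19.  21.  -0. 101.   0.  58. -77.]
   rotz -99.2 tool delta [184.5 106.6 193.7] norm 288
```

View pics/e1.png

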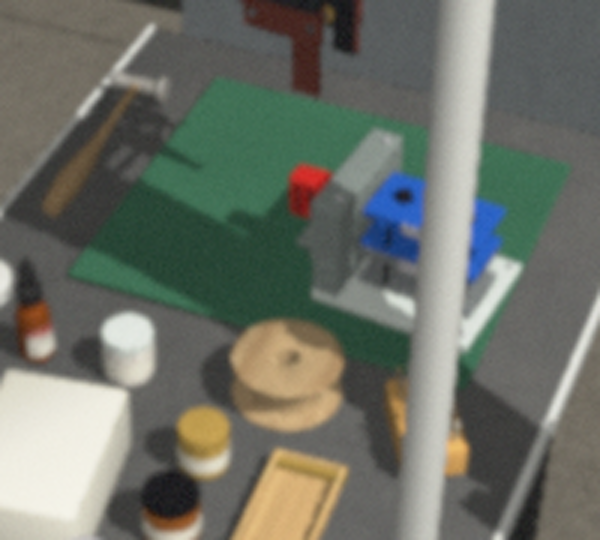

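Run:
```python
from jars import *; from go import plan
H["black"]=(575,165,40); look(["black"])
i,d=get_image("top"); P=cloud("top",d)
def ext(x0,x1,y0,y1,z0,z1):
    Q=P[(P[...,0]>x0)&(P[...,0]<x1)&(P[...,1]>y0)&(P[...,1]<y1)&(P[...,2]>z0)&(P[...,2]<z1)]; print(len(Q),cv2.minAreaRect(Q[:,:2].astype(np.float32)),Q.min(0).round(),Q.max(0).round())
ext(560,760,0,180,50,64); ext(660,760,-80,-20,80,110); ext(450,600,-150,-30,30,44)
r=i.astype(int); Q=P[(r[...,0]>120)&(r[...,1]<60)&(r[...,2]<60)&(P[...,0]>500)&(P[...,0]<640)&(P[...,1]<-150)&(P[...,2]>60)]; print("pin",len(Q),cv2.minAreaRect(Q[:,:2].astype(np.float32)),Q.mean(0))
plan(638.6,-60.3,110,3.2)
```

```text
black top 219 (array([564.3, 162.8]), np.float64(39.4))
black scene 309 (array([576.5, 163.3]), np.float64(40.0))
2217 ((639.221923828125, 92.22502136230469), (102.787841796875, 140.75405883789062), 8.97023868560791) [579.  16.  50.] [697. 169.  64.]
33 ((718.8191528320312, -46.99905014038086), (12.434308052062988, 12.037614822387695), 66.7509994506836) [712. -53.  81.] [726. -41. 105.]
976 ((509.1920166015625, -87.89057159423828), (87.91266632080078, 86.8391342163086), 0.6284548044204712) [ 465. -131.   30.] [553. -44.  44.]
pin 70 ((531.2026977539062, -239.50428771972656), (20.974546432495117, 65.34524536132812), 48.637901306152344) [ 538.7900571  -246.01494039  116.20202988]
t24.9 pos [ 544.  -251.2  223.6] yaw -5.9 tilt [-0.0028  0.001 ] F [0.1 0.  0.5] w 59.7 g 0.0 q [ 19.  21.  -0. 101.   0.  58. -77.]
   rotz -9.1 tool delta [ 105.1 -185.3  113.6] norm 241
```

{"method": "play_rows", "body": {
  "motion": [
    {"slide": [0, 0, 0], "rot": [0, 0, -4.6]},
    {"slide": [0, 0, 0], "rot": [0, 0, -4.5]},
    {"slide": [0.0175, -0.0309, 0], "rot": [0, 0, 0]},
    {"slide": [0.0175, -0.0309, 0], "rot": [0, 0, 0]},
    {"slide": [0.0175, -0.0309, 0], "rot": [0, 0, 0]},
    {"slide": [0.0175, -0.0309, 0], "rot": [0, 0, 0]},
    {"slide": [0.0175, -0.0309, 0], "rot": [0, 0, 0]},
    {"slide": [0.0175, -0.0309, 0], "rot": [0, 0, 0]}
  ]
}}

```text
time: 25.62
tcp_pos: [639.2, -58.9, 223.9]
eef_rot: [[0.998, 0.056, -0.002], [0.056, -0.998, 0.0], [-0.002, -0.0, -1.0]]
force: [0.0, -0.6, -0.9]
grip_width: 60.2
grasp_force: 0.0
```

{"method": "play_rows", "body": {
  "motion": [
    {"slide": [0, 0, 0.03], "rot": [0, 0, 0]},
    {"slide": [0, 0, 0.03], "rot": [0, 0, 0]},
    {"slide": [0, 0, 0.03], "rot": [0, 0, 0]},
    {"slide": [0, 0, 0.025], "rot": [0, 0, 0]},
    {"slide": [0, 0, 0], "rot": [0, 0, 0]},
    {"slide": [0, 0, 0], "rot": [0, 0, 0]}
  ],
  "newtons": 25
}}

```text
time: 26.12
tcp_pos: [637.9, -60.5, 108.3]
eef_rot: [[0.998, 0.057, -0.005], [0.057, -0.998, 0.0], [-0.005, -0.0, -1.0]]
force: [0.1, 0.4, 0.0]
grip_width: 59.7
grasp_force: 0.0
```

```bash
python3 go.py 638.6 -60.3 37 3.2
```

```text
t26.1 pos [637.9 -60.5 108.3] yaw 3.2 tilt [-0.0045  0.0002] F [0.1 0.4 0. ] w 59.7 g 0.0 q [  4.  33.  -5. 100.   4.  48. -90.]
   rotz 0.0 tool delta [ 0.7 -0.1 71.3] norm 71
```

{"method": "play_rows", "body": {
  "motion": [
    {"slide": [0, 0, 0.03], "rot": [0, 0, 0]},
    {"slide": [0, 0, 0.025], "rot": [0, 0, 0]},
    {"slide": [0, 0, 0.016], "rot": [0, 0, 0]},
    {"slide": [0, 0, 0], "rot": [0, 0, 0]},
    {"slide": [0, 0, 0], "rot": [0, 0, 0]}
  ]
}}

```text
time: 26.53
tcp_pos: [640.0, -60.6, 40.3]
eef_rot: [[0.998, 0.056, 0.001], [0.056, -0.998, -0.0], [0.001, 0.0, -1.0]]
force: [0.7, 0.2, 0.9]
grip_width: 59.8
grasp_force: 0.0
```

{"method": "play_rows", "body": {
  "motion": [
    {"slide": [0, 0, 0], "rot": [0, 0, 0]},
    {"slide": [0, 0, 0], "rot": [0, 0, 0]},
    {"slide": [0, 0, 0], "rot": [0, 0, 0]},
    {"slide": [0, 0, 0], "rot": [0, 0, 0]}
  ],
  "hand": 0.03
}}

```text
time: 26.87
tcp_pos: [640.4, -60.8, 40.9]
eef_rot: [[0.998, 0.056, 0.003], [0.056, -0.998, -0.0], [0.003, 0.0, -1.0]]
force: [-0.5, -1.7, 5.8]
grip_width: 41.3
grasp_force: 25.0
```

{"method": "play_rows", "body": {
  "motion": [
    {"slide": [0, 0, -0.02], "rot": [0, 0, 0]},
    {"slide": [0, 0, -0.03], "rot": [0, 0, 0]},
    {"slide": [0, 0, -0.03], "rot": [0, 0, 0]},
    {"slide": [0, 0, -0.03], "rot": [0, 0, 0]},
    {"slide": [0, 0, -0.03], "rot": [0, 0, 0]},
    {"slide": [0, 0, 0], "rot": [0, 0, -6]},
    {"slide": [0, 0, 0], "rot": [0, 0, -7]},
    {"slide": [0, 0, 0], "rot": [0, 0, -7]}
  ]
}}

```text
time: 27.53
tcp_pos: [639.3, -60.5, 180.3]
eef_rot: [[0.917, 0.4, 0.001], [0.4, -0.917, -0.0], [0.001, 0.001, -1.0]]
force: [-0.2, 0.1, -1.9]
grip_width: 41.6
grasp_force: 25.0
```

{"method": "play_rows", "body": {
  "motion": [
    {"slide": [0, 0, 0], "rot": [0, 0, -7]},
    {"slide": [0, 0, 0], "rot": [0, 0, -7]},
    {"slide": [0, 0, 0], "rot": [0, 0, -7]},
    {"slide": [0, 0, 0], "rot": [0, 0, -7]},
    {"slide": [0, 0, 0], "rot": [0, 0, -7]},
    {"slide": [0, 0, 0], "rot": [0, 0, -7]},
    {"slide": [0, 0, 0], "rot": [0, 0, -7]},
    {"slide": [0, 0, 0], "rot": [0, 0, -7]}
  ]
}}

```text
time: 28.2
tcp_pos: [639.0, -60.6, 179.2]
eef_rot: [[0.181, 0.984, -0.0], [0.984, -0.181, -0.0], [-0.0, -0.0, -1.0]]
force: [-0.2, -0.4, -2.0]
grip_width: 42.0
grasp_force: 25.0
```

{"method": "play_rows", "body": {
  "motion": [
    {"slide": [0, 0, 0], "rot": [0, 0, -7]},
    {"slide": [0, 0, 0], "rot": [0, 0, -7]},
    {"slide": [0, 0, 0], "rot": [0, 0, 0]},
    {"slide": [0, 0, 0], "rot": [0, 0, 0]}
  ]
}}

```text
time: 28.53
tcp_pos: [639.0, -60.8, 179.1]
eef_rot: [[-0.052, 0.999, -0.0], [0.999, 0.052, 0.0], [0.0, -0.0, -1.0]]
force: [0.8, 0.2, -1.3]
grip_width: 41.6
grasp_force: 25.0
```

```bash
python3 go.py 457.5 12.5 90 93.2
```

```text
t28.5 pos [639.  -60.8 179.1] yaw 93.0 tilt [-0.0003  0.0002] F [ 0.8  0.2 -1.3] w 41.6 g 25.0 q [ 18.  30. -26.  96.  15.  57.  -9.]
   rotz -0.2 tool delta [  83.3 -177.2   89.1] norm 215
```

{"method": "play_rows", "body": {
  "motion": [
    {"slide": [0.0139, -0.0295, 0], "rot": [0, 0, 0]},
    {"slide": [0.0139, -0.0295, 0], "rot": [0, 0, 0]},
    {"slide": [0.0139, -0.0295, 0], "rot": [0, 0, 0]},
    {"slide": [0.0139, -0.0295, 0], "rot": [0, 0, 0]},
    {"slide": [0.0139, -0.0295, 0], "rot": [0, 0, 0]},
    {"slide": [0.0139, -0.0295, 0], "rot": [0, 0, 0]},
    {"slide": [0, 0, 0.03], "rot": [0, 0, 0]},
    {"slide": [0, 0, 0.03], "rot": [0, 0, 0]}
  ]
}}

```text
time: 29.2
tcp_pos: [458.2, 13.3, 120.7]
eef_rot: [[-0.054, 0.999, 0.006], [0.999, 0.054, -0.001], [-0.001, 0.006, -1.0]]
force: [0.8, -0.9, -2.6]
grip_width: 41.4
grasp_force: 25.0
```

{"method": "play_rows", "body": {
  "motion": [
    {"slide": [0, 0, 0.03], "rot": [0, 0, 0]},
    {"slide": [0, 0, 0.02], "rot": [0, 0, 0]},
    {"slide": [0, 0, 0], "rot": [0, 0, 0]},
    {"slide": [0, 0, 0], "rot": [0, 0, 0]},
    {"slide": [0, 0, 0], "rot": [0, 0, 0]}
  ]
}}

```text
time: 29.62
tcp_pos: [458.8, 13.0, 70.3]
eef_rot: [[-0.055, 0.998, 0.002], [0.998, 0.055, 0.0], [-0.0, 0.002, -1.0]]
force: [0.0, 0.8, -0.9]
grip_width: 41.7
grasp_force: 25.0
```

Run:
```python
from go import *
plan(457.5,12.5,45.5,93.2)
i,d=get_image("scene"); save("f1.png",i[220:380,260:420],4)
```

```text
t29.6 pos [458.8  13.   70.3] yaw 93.2 tilt [0.0016 0.0001] F [ 0.   0.8 -0.9] w 41.7 g 25.0 q [ 13.  25. -26. 125.  19.  34. -24.]
   rotz -0.0 tool delta [-0.4 -1.3 24.8] norm 25
```

View pics/f1.png

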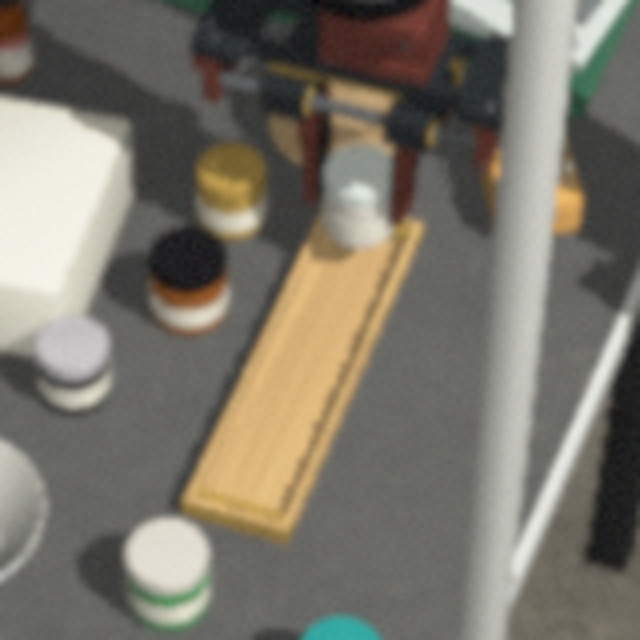

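{"method": "play_rows", "body": {
  "motion": [
    {"slide": [0, -0.001, 0.01], "rot": [0, 0, 0]},
    {"slide": [0, 0, 0.006], "rot": [0, 0, 0]},
    {"slide": [0, 0, 0.004], "rot": [0, 0, 0]},
    {"slide": [0, 0, 0.002], "rot": [0, 0, 0]},
    {"slide": [0, 0, 0], "rot": [0, 0, 0]},
    {"slide": [0, 0, 0], "rot": [0, 0, 0]}
  ]
}}

```text
time: 30.17
tcp_pos: [456.8, 12.8, 47.0]
eef_rot: [[-0.056, 0.998, -0.0], [0.998, 0.056, 0.0], [0.0, -0.0, -1.0]]
force: [-0.5, -1.0, -1.0]
grip_width: 41.4
grasp_force: 25.0
```

{"method": "play_rows", "body": {
  "motion": [
    {"slide": [0, 0, 0.0015], "rot": [0, 0, 0]},
    {"slide": [0, 0, 0], "rot": [0, 0, 0]},
    {"slide": [0, 0, 0], "rot": [0, 0, 0]}
  ]
}}

```text
time: 30.42
tcp_pos: [456.9, 12.7, 45.7]
eef_rot: [[-0.056, 0.998, 0.0], [0.998, 0.056, -0.0], [-0.0, 0.0, -1.0]]
force: [-0.1, 0.4, -1.3]
grip_width: 41.6
grasp_force: 25.0
```

{"method": "play_rows", "body": {
  "motion": [
    {"slide": [0, 0, 0.0015], "rot": [0, 0, 0]},
    {"slide": [0, 0, 0], "rot": [0, 0, 0]},
    {"slide": [0, 0, 0], "rot": [0, 0, 0]}
  ]
}}

```text
time: 30.67
tcp_pos: [457.1, 12.6, 44.7]
eef_rot: [[-0.056, 0.998, 0.001], [0.998, 0.056, -0.0], [-0.001, 0.001, -1.0]]
force: [-2.5, -0.8, 6.6]
grip_width: 41.6
grasp_force: 25.0
```

{"method": "play_rows", "body": {
  "motion": [
    {"slide": [0, 0, 0], "rot": [0, 0, 0]},
    {"slide": [0, 0, 0], "rot": [0, 0, 0]},
    {"slide": [0, 0, 0], "rot": [0, 0, 0]},
    {"slide": [0, 0, -0.01], "rot": [0, 0, 0]},
    {"slide": [0, 0, -0.03], "rot": [0, 0, 0]},
    {"slide": [0, 0, -0.02], "rot": [0, 0, 0]},
    {"slide": [-0.0014, 0.027, 0], "rot": [0, 0, 0]},
    {"slide": [-0.002, 0.027, 0], "rot": [0, 0, 0]}
  ],
  "hand": 0.06
}}

```text
time: 31.33
tcp_pos: [511.7, 12.2, 106.4]
eef_rot: [[-0.057, 0.998, 0.003], [0.998, 0.057, -0.001], [-0.001, 0.002, -1.0]]
force: [-0.3, 0.2, -0.1]
grip_width: 59.8
grasp_force: 0.0
```

{"method": "play_rows", "body": {
  "motion": [
    {"slide": [-0.002, 0.027, 0], "rot": [0, 0, 0]},
    {"slide": [0, 0, 0], "rot": [0, 0, 0]},
    {"slide": [0, 0, 0], "rot": [0, 0, 0]},
    {"slide": [0, 0, 0], "rot": [0, 0, 0]}
  ]
}}

```text
time: 31.67
tcp_pos: [537.1, 11.9, 104.2]
eef_rot: [[-0.057, 0.998, -0.001], [0.998, 0.057, 0.0], [0.0, -0.001, -1.0]]
force: [-0.4, 0.6, 0.5]
grip_width: 60.0
grasp_force: 0.0
```

Run:
```python
from go import *
from jars import *
plan(539,11.8,37,93.2)
H.update(white=(458,12.5,48)); look(["white","amber","green","brass"])
```

```text
t31.7 pos [537.1  11.9 104.2] yaw 93.2 tilt [-0.0012  0.    ] F [-0.4  0.6  0.5] w 60.0 g 0.0 q [ 14.  27. -27. 113.  18.  43. -21.]
   rotz 0.0 tool delta [-0.2  1.9 67.2] norm 67
white top 0 
amber top 199 (array([530. ,  89.8]), np.float64(44.8))
green top 228 (array([458.7, 273.1]), np.float64(42.0))
brass top 0 
white scene 208 (array([457.9,  12.6]), np.float64(47.2))
amber scene 254 (array([533.5,  87. ]), np.float64(45.4))
green scene 301 (array([459.9, 271.8]), np.float64(40.5))
brass scene 188 (array([540.1,  12.1]), np.float64(40.3))
```

{"method": "play_rows", "body": {
  "motion": [
    {"slide": [0, 0.001, 0.03], "rot": [0, 0, 0]},
    {"slide": [0, 0, 0.022], "rot": [0, 0, 0]},
    {"slide": [0, 0, 0.013], "rot": [0, 0, 0]},
    {"slide": [0, 0, 0], "rot": [0, 0, 0]},
    {"slide": [0, 0, 0], "rot": [0, 0, 0]}
  ]
}}

```text
time: 32.18
tcp_pos: [538.3, 12.1, 39.0]
eef_rot: [[-0.057, 0.998, -0.002], [0.998, 0.057, -0.0], [0.0, -0.002, -1.0]]
force: [0.5, 0.3, 0.4]
grip_width: 59.9
grasp_force: 0.0
```

{"method": "play_rows", "body": {
  "motion": [
    {"slide": [0, 0, 0], "rot": [0, 0, 0]},
    {"slide": [0, 0, 0], "rot": [0, 0, 0]},
    {"slide": [0, 0, 0], "rot": [0, 0, 0]},
    {"slide": [0, 0, 0], "rot": [0, 0, 0]},
    {"slide": [0, 0, 0], "rot": [0, 0, 0]}
  ],
  "hand": 0.03
}}

```text
time: 32.6
tcp_pos: [539.7, 11.9, 40.1]
eef_rot: [[-0.056, 0.998, 0.002], [0.998, 0.056, -0.0], [-0.0, 0.002, -1.0]]
force: [-1.1, -0.2, 7.2]
grip_width: 39.6
grasp_force: 25.0
```

{"method": "play_rows", "body": {
  "motion": [
    {"slide": [0, 0, -0.02], "rot": [0, 0, 0]},
    {"slide": [0, 0, -0.03], "rot": [0, 0, 0]},
    {"slide": [0, 0, -0.03], "rot": [0, 0, 0]},
    {"slide": [0, 0, 0], "rot": [0, 0, 0]},
    {"slide": [0, 0, 0], "rot": [0, 0, 0]}
  ]
}}

```text
time: 33.02
tcp_pos: [540.1, 11.9, 120.7]
eef_rot: [[-0.056, 0.998, 0.004], [0.998, 0.056, -0.0], [-0.0, 0.004, -1.0]]
force: [-0.9, 0.1, -1.9]
grip_width: 39.6
grasp_force: 25.0
```

```bash
python3 go.py 455 56.4 70 93.2
```

```text
t33.0 pos [540.1  11.9 120.7] yaw 93.2 tilt [ 0.0036 -0.0001] F [-0.9  0.1 -1.9] w 39.6 g 25.0 q [ 14.  26. -28. 112.  17.  45. -20.]
   rotz 0.0 tool delta [ 49.2 -82.5  50.7] norm 109
```

{"method": "play_rows", "body": {
  "motion": [
    {"slide": [0.0164, -0.0275, 0], "rot": [0, 0, 0]},
    {"slide": [0.0164, -0.0275, 0], "rot": [0, 0, 0]},
    {"slide": [0.0164, -0.0275, 0], "rot": [0, 0, 0]},
    {"slide": [0, 0, 0.02], "rot": [0, 0, 0]},
    {"slide": [0, 0, 0.03], "rot": [0, 0, 0]},
    {"slide": [0, 0, 0], "rot": [0, 0, 0]},
    {"slide": [0, 0, 0], "rot": [0, 0, 0]}
  ]
}}

```text
time: 33.6
tcp_pos: [451.9, 56.1, 67.6]
eef_rot: [[-0.057, 0.998, -0.005], [0.998, 0.057, -0.001], [-0.0, -0.005, -1.0]]
force: [1.2, -0.3, -0.3]
grip_width: 39.6
grasp_force: 25.0
```

```bash
python3 go.py 455 56.4 44.1 93.2
```

```text
t33.6 pos [451.9  56.1  67.6] yaw 93.3 tilt [-0.0052 -0.0007] F [ 1.2 -0.3 -0.3] w 39.6 g 25.0 q [  8.  25. -27. 125.  20.  35. -31.]
   rotz 0.1 tool delta [ 0.2  3.1 23.5] norm 24
```

{"method": "play_rows", "body": {
  "motion": [
    {"slide": [0, 0.001, 0.009], "rot": [0, 0, 0]},
    {"slide": [0, 0, 0.006], "rot": [0, 0, 0]},
    {"slide": [0, 0, 0.003], "rot": [0, 0, 0]},
    {"slide": [0, 0, 0], "rot": [0, 0, 0]},
    {"slide": [0, 0, 0], "rot": [0, 0, 0]},
    {"slide": [0, 0, 0], "rot": [0, 0, 0]}
  ]
}}

```text
time: 34.1
tcp_pos: [455.2, 56.5, 51.5]
eef_rot: [[-0.056, 0.998, 0.001], [0.998, 0.056, 0.0], [-0.0, 0.001, -1.0]]
force: [0.5, -1.3, -1.2]
grip_width: 39.7
grasp_force: 25.0
```

{"method": "play_rows", "body": {
  "motion": [
    {"slide": [0, 0, 0.0025], "rot": [0, 0, 0]},
    {"slide": [0, 0, 0], "rot": [0, 0, 0]},
    {"slide": [0, 0, 0], "rot": [0, 0, 0]}
  ]
}}

```text
time: 34.35
tcp_pos: [454.9, 56.4, 48.7]
eef_rot: [[-0.056, 0.998, 0.0], [0.998, 0.056, -0.0], [-0.0, 0.0, -1.0]]
force: [-0.6, 0.2, -0.4]
grip_width: 39.6
grasp_force: 25.0
```

{"method": "play_rows", "body": {
  "motion": [
    {"slide": [0, 0, 0.0015], "rot": [0, 0, 0]},
    {"slide": [0, 0, 0], "rot": [0, 0, 0]},
    {"slide": [0, 0, 0], "rot": [0, 0, 0]}
  ]
}}

```text
time: 34.6
tcp_pos: [454.8, 56.4, 47.1]
eef_rot: [[-0.056, 0.998, -0.0], [0.998, 0.056, -0.0], [-0.0, -0.0, -1.0]]
force: [0.1, -0.0, -0.9]
grip_width: 39.6
grasp_force: 25.0
```

{"method": "play_rows", "body": {
  "motion": [
    {"slide": [0, 0, 0.002], "rot": [0, 0, 0]},
    {"slide": [0, 0, 0.0015], "rot": [0, 0, 0]},
    {"slide": [0, 0, 0], "rot": [0, 0, 0]},
    {"slide": [0, 0, 0], "rot": [0, 0, 0]}
  ]
}}

```text
time: 34.93
tcp_pos: [455.0, 56.5, 44.0]
eef_rot: [[-0.057, 0.998, 0.0], [0.998, 0.057, -0.0], [-0.0, 0.0, -1.0]]
force: [-3.1, -0.3, 6.5]
grip_width: 39.4
grasp_force: 25.0
```

{"method": "play_rows", "body": {
  "motion": [
    {"slide": [0, 0, 0], "rot": [0, 0, 0]},
    {"slide": [0, 0, 0], "rot": [0, 0, 0]},
    {"slide": [0, 0, 0], "rot": [0, 0, 0]},
    {"slide": [0, 0, -0.01], "rot": [0, 0, 0]},
    {"slide": [0, 0, -0.03], "rot": [0, 0, 0]},
    {"slide": [0, 0, -0.02], "rot": [0, 0, 0]},
    {"slide": [0.0087, 0.0265, 0], "rot": [0, 0, 0]},
    {"slide": [0.0087, 0.0265, 0], "rot": [0, 0, 0]}
  ],
  "hand": 0.06
}}

```text
time: 35.6
tcp_pos: [507.6, 76.3, 105.8]
eef_rot: [[-0.055, 0.998, 0.002], [0.998, 0.055, -0.001], [-0.001, 0.002, -1.0]]
force: [0.3, -0.9, -0.6]
grip_width: 59.8
grasp_force: 0.0
```

{"method": "play_rows", "body": {
  "motion": [
    {"slide": [0.0087, 0.0265, 0], "rot": [0, 0, 0]},
    {"slide": [0, 0, 0], "rot": [0, 0, 0]},
    {"slide": [0, 0, 0], "rot": [0, 0, 0]},
    {"slide": [0, 0, 0], "rot": [0, 0, 0]}
  ]
}}

```text
time: 35.93
tcp_pos: [531.8, 86.7, 103.6]
eef_rot: [[-0.057, 0.998, -0.001], [0.998, 0.057, -0.0], [-0.0, -0.001, -1.0]]
force: [0.8, -0.0, -1.0]
grip_width: 59.8
grasp_force: 0.0
```

Run:
```python
from go import *
from jars import *
plan(532.6,87.2,39,93.2)
H.update(white=(458,12.5,48),brass=(455,56.4,46),black=(560,165,40)); look(["white","brass","amber","green","black"])
```

```text
t35.9 pos [531.8  86.7 103.6] yaw 93.2 tilt [-0.0012 -0.0004] F [ 0.8 -0.  -1. ] w 59.8 g 0.0 q [  7.  28. -28. 113.  19.  44. -29.]
   rotz 0.0 tool delta [ 0.5  0.8 64.6] norm 65
white top 0 
brass top 0 
amber top 0 
green top 232 (array([458.6, 272.9]), np.float64(41.6))
black top 0 
white scene 242 (array([457.7,  19.5]), np.float64(47.0))
brass scene 266 (array([456.3,  48.9]), np.float64(45.9))
amber scene 247 (array([533.1,  86.7]), np.float64(46.0))
green scene 301 (array([459.5, 271.5]), np.float64(40.6))
black scene 266 (array([569., 165.]), np.float64(39.6))
```

{"method": "play_rows", "body": {
  "motion": [
    {"slide": [0, 0, 0.03], "rot": [0, 0, 0]},
    {"slide": [0, 0, 0.022], "rot": [0, 0, 0]},
    {"slide": [0, 0, 0.012], "rot": [0, 0, 0]},
    {"slide": [0, 0, 0], "rot": [0, 0, 0]},
    {"slide": [0, 0, 0], "rot": [0, 0, 0]}
  ]
}}

```text
time: 36.45
tcp_pos: [532.1, 86.8, 39.6]
eef_rot: [[-0.057, 0.998, -0.001], [0.998, 0.057, -0.0], [-0.0, -0.001, -1.0]]
force: [-0.6, 1.0, 0.8]
grip_width: 59.5
grasp_force: 0.0
```

{"method": "play_rows", "body": {
  "motion": [
    {"slide": [0, 0, 0], "rot": [0, 0, 0]},
    {"slide": [0, 0, 0], "rot": [0, 0, 0]},
    {"slide": [0, 0, 0], "rot": [0, 0, 0]},
    {"slide": [0, 0, 0], "rot": [0, 0, 0]},
    {"slide": [0, 0, 0], "rot": [0, 0, 0]}
  ],
  "hand": 0.03
}}

```text
time: 36.87
tcp_pos: [533.5, 87.1, 40.7]
eef_rot: [[-0.056, 0.998, 0.002], [0.998, 0.056, 0.0], [0.0, 0.002, -1.0]]
force: [-0.8, -1.1, 7.0]
grip_width: 43.7
grasp_force: 25.2
```

{"method": "play_rows", "body": {
  "motion": [
    {"slide": [0, 0, -0.02], "rot": [0, 0, 0]},
    {"slide": [0, 0, -0.03], "rot": [0, 0, 0]},
    {"slide": [0, 0, -0.03], "rot": [0, 0, 0]},
    {"slide": [0, 0, 0], "rot": [0, 0, 0]},
    {"slide": [0, 0, 0], "rot": [0, 0, 0]},
    {"slide": [0, 0, 0], "rot": [0, 0, 0]}
  ]
}}

```text
time: 37.37
tcp_pos: [532.3, 86.6, 119.2]
eef_rot: [[-0.056, 0.998, -0.0], [0.998, 0.056, -0.001], [-0.0, -0.001, -1.0]]
force: [-0.1, 0.3, -1.2]
grip_width: 43.7
grasp_force: 25.1
```

```bash
python3 go.py 452.5 101.3 70 93.2
```

```text
t37.4 pos [532.3  86.6 119.2] yaw 93.2 tilt [-0.0005 -0.0005] F [-0.1  0.3 -1.2] w 43.7 g 25.1 q [  7.  27. -29. 112.  18.  45. -29.]
   rotz 0.0 tool delta [ 19.2 -78.9  49.2] norm 95
```

{"method": "play_rows", "body": {
  "motion": [
    {"slide": [0.0064, -0.0263, 0], "rot": [0, 0, 0]},
    {"slide": [0.0064, -0.0263, 0], "rot": [0, 0, 0]},
    {"slide": [0.0064, -0.0263, 0], "rot": [0, 0, 0]},
    {"slide": [0, 0, 0.02], "rot": [0, 0, 0]},
    {"slide": [0, 0, 0.03], "rot": [0, 0, 0]},
    {"slide": [0, 0, 0], "rot": [0, 0, 0]},
    {"slide": [0, 0, 0], "rot": [0, 0, 0]},
    {"slide": [0, 0, 0], "rot": [0, 0, 0]}
  ]
}}

```text
time: 38.03
tcp_pos: [452.8, 101.8, 69.7]
eef_rot: [[-0.057, 0.998, -0.001], [0.998, 0.057, 0.0], [0.0, -0.001, -1.0]]
force: [1.2, 0.2, -0.9]
grip_width: 43.9
grasp_force: 25.1
```

```bash
python3 go.py 452.5 101.3 44.6 93.2
```

```text
t38.0 pos [452.8 101.8  69.7] yaw 93.2 tilt [-0.0011  0.0001] F [ 1.2  0.2 -0.9] w 43.9 g 25.1 q [  3.  26. -28. 124.  21.  35. -37.]
   rotz 0.0 tool delta [-0.5 -0.4 25.1] norm 25
```

{"method": "play_rows", "body": {
  "motion": [
    {"slide": [0, 0, 0.009], "rot": [0, 0, 0]},
    {"slide": [0, 0, 0.006], "rot": [0, 0, 0]},
    {"slide": [0, 0, 0.003], "rot": [0, 0, 0]},
    {"slide": [0, 0, 0], "rot": [0, 0, 0]},
    {"slide": [0, 0, 0], "rot": [0, 0, 0]}
  ]
}}

```text
time: 38.45
tcp_pos: [452.9, 101.7, 51.6]
eef_rot: [[-0.056, 0.998, -0.0], [0.998, 0.056, -0.0], [-0.0, -0.0, -1.0]]
force: [0.8, -0.1, -0.9]
grip_width: 43.9
grasp_force: 25.1
```

{"method": "play_rows", "body": {
  "motion": [
    {"slide": [0, 0, 0.0025], "rot": [0, 0, 0]},
    {"slide": [0, 0, 0.0015], "rot": [0, 0, 0]},
    {"slide": [0, 0, 0], "rot": [0, 0, 0]},
    {"slide": [0, 0, 0], "rot": [0, 0, 0]}
  ]
}}

```text
time: 38.78
tcp_pos: [452.9, 101.7, 47.7]
eef_rot: [[-0.056, 0.998, -0.0], [0.998, 0.056, -0.0], [-0.0, -0.0, -1.0]]
force: [0.0, 0.5, -0.7]
grip_width: 43.6
grasp_force: 25.1
```

{"method": "play_rows", "body": {
  "motion": [
    {"slide": [0, 0, 0.0015], "rot": [0, 0, 0]},
    {"slide": [0, 0, 0.001], "rot": [0, 0, 0]},
    {"slide": [0, 0, 0], "rot": [0, 0, 0]},
    {"slide": [0, 0, 0], "rot": [0, 0, 0]}
  ]
}}

```text
time: 39.12
tcp_pos: [452.9, 101.7, 45.1]
eef_rot: [[-0.056, 0.998, -0.0], [0.998, 0.056, -0.0], [-0.0, -0.0, -1.0]]
force: [-0.1, -0.7, -1.5]
grip_width: 43.4
grasp_force: 25.1
```

{"method": "play_rows", "body": {
  "motion": [
    {"slide": [0, 0, 0.001], "rot": [0, 0, 0]},
    {"slide": [0, 0, 0], "rot": [0, 0, 0]},
    {"slide": [0, 0, 0], "rot": [0, 0, 0]}
  ]
}}

```text
time: 39.37
tcp_pos: [453.0, 101.7, 44.7]
eef_rot: [[-0.056, 0.998, 0.0], [0.998, 0.056, -0.0], [-0.0, 0.0, -1.0]]
force: [-1.8, -1.1, 7.8]
grip_width: 43.2
grasp_force: 25.2
```

{"method": "play_rows", "body": {
  "motion": [
    {"slide": [0, 0, 0], "rot": [0, 0, 0]},
    {"slide": [0, 0, 0], "rot": [0, 0, 0]},
    {"slide": [0, 0, 0], "rot": [0, 0, 0]},
    {"slide": [0, 0, -0.01], "rot": [0, 0, 0]},
    {"slide": [0, 0, -0.03], "rot": [0, 0, 0]},
    {"slide": [0, 0, -0.02], "rot": [0, 0, 0]},
    {"slide": [0.0283, 0.0026, 0], "rot": [0, 0, 0]},
    {"slide": [0.0283, 0.0026, 0], "rot": [0, 0, 0]}
  ],
  "hand": 0.06
}}

```text
time: 40.03
tcp_pos: [456.3, 157.6, 106.1]
eef_rot: [[-0.052, 0.999, 0.003], [0.999, 0.052, -0.0], [-0.0, 0.003, -1.0]]
force: [0.4, 0.1, -0.3]
grip_width: 59.9
grasp_force: 0.0
```

{"method": "play_rows", "body": {
  "motion": [
    {"slide": [0.0283, 0.0026, 0], "rot": [0, 0, 0]},
    {"slide": [0.0283, 0.0026, 0], "rot": [0, 0, 0]},
    {"slide": [0.0283, 0.0026, 0], "rot": [0, 0, 0]},
    {"slide": [0.0283, 0.0026, 0], "rot": [0, 0, 0]},
    {"slide": [0, 0, 0], "rot": [0, 0, 0]},
    {"slide": [0, 0, 0], "rot": [0, 0, 0]},
    {"slide": [0, 0, 0], "rot": [0, 0, 0]}
  ]
}}

```text
time: 40.62
tcp_pos: [458.8, 271.4, 104.3]
eef_rot: [[-0.056, 0.998, -0.0], [0.998, 0.056, -0.001], [-0.001, -0.0, -1.0]]
force: [0.3, -0.1, 0.1]
grip_width: 59.8
grasp_force: 0.0
```

Run:
```python
from go import *
from jars import *
plan(458.8,272,37,93.2)
H.update(amber=(453,101.5,50),black=(560,165,40)); im=look(["amber","green","black"])
save("g1.png",np.hstack([im["scene"][220:380,240:400],im["top"][190:350,200:360]]),2.5)
```

```text
t40.6 pos [458.8 271.4 104.3] yaw 93.2 tilt [-0.0002 -0.0008] F [ 0.3 -0.1  0.1] w 59.8 g 0.0 q [-13.  28. -31. 114.  20.  44. -52.]
   rotz 0.0 tool delta [ 0.6  0.  67.3] norm 67
amber top 271 (array([452.,  96.]), np.float64(48.5))
green top 25 (array([470.5, 262.6]), np.float64(40.7))
black top 217 (array([564. , 166.4]), np.float64(39.3))
amber scene 232 (array([454.4,  93.9]), np.float64(50.0))
green scene 299 (array([459.5, 271.8]), np.float64(40.7))
black scene 11 (array([587.2, 153.4]), np.float64(40.3))
```

View pics/g1.png

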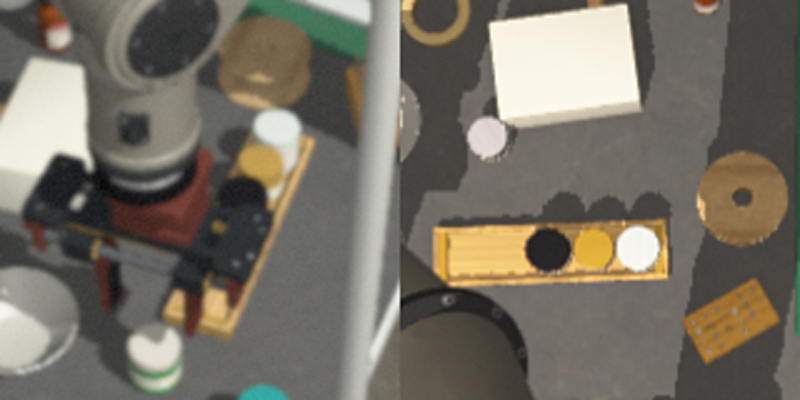

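{"method": "play_rows", "body": {
  "motion": [
    {"slide": [0.0005, 0, 0.03], "rot": [0, 0, 0]},
    {"slide": [0, 0, 0.022], "rot": [0, 0, 0]},
    {"slide": [0, 0, 0.013], "rot": [0, 0, 0]},
    {"slide": [0, 0, 0], "rot": [0, 0, 0]},
    {"slide": [0, 0, 0], "rot": [0, 0, 0]}
  ]
}}

```text
time: 41.13
tcp_pos: [458.8, 271.9, 39.0]
eef_rot: [[-0.056, 0.998, -0.001], [0.998, 0.056, -0.001], [-0.001, -0.001, -1.0]]
force: [0.0, -0.0, 0.7]
grip_width: 59.9
grasp_force: 0.0
```

{"method": "play_rows", "body": {
  "motion": [
    {"slide": [0, 0, 0], "rot": [0, 0, 0]},
    {"slide": [0, 0, 0], "rot": [0, 0, 0]},
    {"slide": [0, 0, 0], "rot": [0, 0, 0]},
    {"slide": [0, 0, 0], "rot": [0, 0, 0]},
    {"slide": [0, 0, 0], "rot": [0, 0, 0]}
  ],
  "hand": 0.03
}}

```text
time: 41.55
tcp_pos: [459.5, 273.0, 40.2]
eef_rot: [[-0.056, 0.998, 0.002], [0.998, 0.056, 0.001], [0.001, 0.002, -1.0]]
force: [-1.0, -1.0, 6.7]
grip_width: 41.9
grasp_force: 25.0
```

{"method": "play_rows", "body": {
  "motion": [
    {"slide": [0, 0, -0.02], "rot": [0, 0, 0]},
    {"slide": [0, 0, -0.03], "rot": [0, 0, 0]},
    {"slide": [0, 0, -0.03], "rot": [0, 0, 0]},
    {"slide": [0, 0, 0], "rot": [0, 0, 0]},
    {"slide": [0, 0, 0], "rot": [0, 0, 0]},
    {"slide": [0, 0, 0], "rot": [0, 0, 0]}
  ]
}}

```text
time: 42.05
tcp_pos: [458.6, 272.0, 118.7]
eef_rot: [[-0.056, 0.998, -0.0], [0.998, 0.056, -0.001], [-0.001, -0.0, -1.0]]
force: [0.5, -0.1, -1.4]
grip_width: 41.1
grasp_force: 25.0
```

```bash
python3 go.py 447.5 190.1 70 93.2
```

```text
t42.0 pos [458.6 272.  118.7] yaw 93.2 tilt [-0.0003 -0.0007] F [ 0.5 -0.1 -1.4] w 41.1 g 25.0 q [-12.  27. -32. 113.  19.  45. -52.]
   rotz 0.0 tool delta [-81.2 -15.7  48.7] norm 96
```

{"method": "play_rows", "body": {
  "motion": [
    {"slide": [-0.0271, -0.0052, 0], "rot": [0, 0, 0]},
    {"slide": [-0.0271, -0.0052, 0], "rot": [0, 0, 0]},
    {"slide": [-0.0271, -0.0052, 0], "rot": [0, 0, 0]},
    {"slide": [0, 0, 0.02], "rot": [0, 0, 0]},
    {"slide": [0, 0, 0.03], "rot": [0, 0, 0]},
    {"slide": [0, 0, 0], "rot": [0, 0, 0]},
    {"slide": [0, 0, 0], "rot": [0, 0, 0]},
    {"slide": [0, 0, 0], "rot": [0, 0, 0]}
  ]
}}

```text
time: 42.72
tcp_pos: [447.6, 191.1, 69.3]
eef_rot: [[-0.057, 0.998, -0.001], [0.998, 0.057, 0.0], [0.0, -0.001, -1.0]]
force: [-0.4, 0.7, -0.6]
grip_width: 41.6
grasp_force: 25.0
```

```bash
python3 go.py 447.5 190.1 44.2 93.2
```

```text
t42.7 pos [447.6 191.1  69.3] yaw 93.3 tilt [-0.0011  0.    ] F [-0.4  0.7 -0.6] w 41.6 g 25.0 q [ -6.  27. -29. 121.  22.  37. -48.]
   rotz 0.1 tool delta [-1.  -0.1 25.1] norm 25
```

{"method": "play_rows", "body": {
  "motion": [
    {"slide": [-0.001, 0, 0.009], "rot": [0, 0, 0]},
    {"slide": [0, 0, 0.006], "rot": [0, 0, 0]},
    {"slide": [0, 0, 0.003], "rot": [0, 0, 0]},
    {"slide": [0, 0, 0], "rot": [0, 0, 0]},
    {"slide": [0, 0, 0], "rot": [0, 0, 0]}
  ]
}}

```text
time: 43.13
tcp_pos: [447.9, 189.7, 51.1]
eef_rot: [[-0.057, 0.998, -0.0], [0.998, 0.057, -0.0], [-0.0, -0.0, -1.0]]
force: [-0.4, -0.4, -0.8]
grip_width: 41.5
grasp_force: 25.0
```

{"method": "play_rows", "body": {
  "motion": [
    {"slide": [0, 0, 0.0025], "rot": [0, 0, 0]},
    {"slide": [0, 0, 0.0015], "rot": [0, 0, 0]},
    {"slide": [0, 0, 0], "rot": [0, 0, 0]},
    {"slide": [0, 0, 0], "rot": [0, 0, 0]}
  ]
}}

```text
time: 43.47
tcp_pos: [447.9, 189.5, 47.1]
eef_rot: [[-0.056, 0.998, -0.0], [0.998, 0.056, -0.0], [-0.0, -0.0, -1.0]]
force: [0.4, -0.4, -1.3]
grip_width: 41.5
grasp_force: 25.0
```

{"method": "play_rows", "body": {
  "motion": [
    {"slide": [0, 0, 0.0015], "rot": [0, 0, 0]},
    {"slide": [0, 0, 0.0015], "rot": [0, 0, 0]},
    {"slide": [0, 0, 0], "rot": [0, 0, 0]},
    {"slide": [0, 0, 0], "rot": [0, 0, 0]}
  ]
}}

```text
time: 43.8
tcp_pos: [448.1, 189.6, 44.2]
eef_rot: [[-0.056, 0.998, 0.0], [0.998, 0.056, 0.0], [0.0, 0.0, -1.0]]
force: [0.3, 0.0, -0.1]
grip_width: 41.5
grasp_force: 25.0
```

{"method": "play_rows", "body": {
  "motion": [
    {"slide": [0, 0, 0.0007], "rot": [0, 0, 0]},
    {"slide": [0, 0, 0], "rot": [0, 0, 0]}
  ]
}}

```text
time: 43.97
tcp_pos: [448.1, 189.6, 44.1]
eef_rot: [[-0.056, 0.998, 0.0], [0.998, 0.056, -0.001], [-0.001, 0.0, -1.0]]
force: [-2.6, -1.5, 8.7]
grip_width: 41.9
grasp_force: 25.0
```

{"method": "play_rows", "body": {
  "motion": [
    {"slide": [0, 0, 0], "rot": [0, 0, 0]},
    {"slide": [0, 0, 0], "rot": [0, 0, 0]},
    {"slide": [0, 0, 0], "rot": [0, 0, 0]},
    {"slide": [0, 0, -0.01], "rot": [0, 0, 0]},
    {"slide": [0, 0, -0.03], "rot": [0, 0, 0]},
    {"slide": [0, 0, -0.035], "rot": [0, 0, 0]},
    {"slide": [0, 0, -0.035], "rot": [0, 0, 0]},
    {"slide": [0, 0, 0], "rot": [0, 0, 0]}
  ],
  "hand": 0.06
}}

```text
time: 44.63
tcp_pos: [451.0, 191.7, 159.8]
eef_rot: [[-0.057, 0.998, 0.009], [0.998, 0.057, 0.004], [0.003, 0.009, -1.0]]
force: [0.5, 0.3, -0.4]
grip_width: 60.1
grasp_force: 0.0
```

Run:
```python
from go import *
for n in("top","scene"):
    i,d=get_image(n); P=cloud(n,d)
    for r in regions_of(n,"tin_black_mid")[:2]:
        m=r["pixels"]&(P[...,2]>35)&(P[...,2]<45); Q=P[m]
        if len(Q)>5: print(n,r["score"],len(Q),np.percentile(Q,[3,97],axis=0).mean(0).round(1),cv2.minEnclosingCircle(Q[:,:2].astype(np.float32)))
    m=(P[...,0]>560)&(P[...,0]<760)&(P[...,1]>0)&(P[...,1]<180)&(P[...,2]>52)&(P[...,2]<64); Q=P[m]
    if len(Q)>50: print(n,cv2.boxPoints(cv2.minAreaRect(Q[:,:2].astype(np.float32))).round(0).tolist())
plan(563,165,37,142)
```

```text
top 0.8 170 [563.7 167.1  39.4] ((563.9178466796875, 167.2700653076172), 19.558195114135742)
top [[577.0, 153.0], [599.0, 14.0], [700.0, 31.0], [678.0, 169.0]]
scene 0.94 202 [566.1 165.9  39.6] ((567.2853393554688, 165.74114990234375), 20.707839965820312)
scene [[579.0, 155.0], [602.0, 10.0], [703.0, 26.0], [680.0, 170.0]]
t44.8 pos [447.4 189.  153. ] yaw 93.2 tilt [-0.0008 -0.0007] F [ 0.3 -0.9 -1.4] w 60.0 g 0.0 q [ -2.  20. -34. 118.  15.  47. -41.]
   rotz -48.8 tool delta [-105.9   52.2  116. ] norm 165
```

{"method": "play_rows", "body": {
  "motion": [
    {"slide": [0, 0, 0], "rot": [0, 0, -6.9]},
    {"slide": [0, 0, 0], "rot": [0, 0, -7]},
    {"slide": [0, 0, 0], "rot": [0, 0, -7]},
    {"slide": [0, 0, 0], "rot": [0, 0, -7]},
    {"slide": [0, 0, 0], "rot": [0, 0, -7]},
    {"slide": [0, 0, 0], "rot": [0, 0, -7]},
    {"slide": [0, 0, 0], "rot": [0, 0, -6.9]},
    {"slide": [0, 0, 0], "rot": [0, 0, 0]}
  ]
}}

```text
time: 45.5
tcp_pos: [446.9, 189.1, 151.9]
eef_rot: [[-0.791, 0.612, -0.003], [0.612, 0.791, -0.001], [0.002, -0.003, -1.0]]
force: [-0.6, 0.4, -0.6]
grip_width: 60.2
grasp_force: 0.0
```

```bash
python3 go.py 565 166.3 100 142
```

```text
t45.5 pos [446.9 189.1 151.9] yaw 142.3 tilt [-0.0034 -0.0006] F [-0.6  0.4 -0.6] w 60.2 g 0.0 q [  7.  22. -44. 117.  21.  49.   3.]
   rotz 0.3 tool delta [-107.1   54.8   51.9] norm 131
```

{"method": "play_rows", "body": {
  "motion": [
    {"slide": [-0.0267, 0.0136, 0], "rot": [0, 0, 0]},
    {"slide": [-0.0267, 0.0136, 0], "rot": [0, 0, 0]},
    {"slide": [-0.0267, 0.0136, 0], "rot": [0, 0, 0]},
    {"slide": [-0.0267, 0.0136, 0], "rot": [0, 0, 0]},
    {"slide": [0, 0, 0.03], "rot": [0, 0, 0]},
    {"slide": [0, 0, 0.02], "rot": [0, 0, 0]},
    {"slide": [0, 0, 0], "rot": [0, 0, 0]},
    {"slide": [0, 0, 0], "rot": [0, 0, 0]}
  ]
}}

```text
time: 46.17
tcp_pos: [564.1, 166.6, 101.9]
eef_rot: [[-0.787, 0.616, -0.004], [0.616, 0.787, -0.001], [0.003, -0.003, -1.0]]
force: [-0.1, 0.8, 0.2]
grip_width: 60.0
grasp_force: 0.0
```

{"method": "play_rows", "body": {
  "motion": [
    {"slide": [0, 0, 0], "rot": [0, 0, 0]},
    {"slide": [0, 0, 0], "rot": [0, 0, 0]},
    {"slide": [0, 0, 0], "rot": [0, 0, 0]}
  ]
}}

```text
time: 46.42
tcp_pos: [566.1, 167.2, 104.8]
eef_rot: [[-0.788, 0.615, 0.002], [0.615, 0.788, 0.0], [-0.001, 0.002, -1.0]]
force: [0.1, 1.3, -0.2]
grip_width: 59.9
grasp_force: 0.0
```

```bash
python3 go.py 565 166.3 37 142
```

```text
t46.4 pos [566.1 167.2 104.8] yaw 142.0 tilt [0.0019 0.0005] F [ 0.1  1.3 -0.2] w 59.9 g 0.0 q [  6.  34. -38. 106.  27.  50.   6.]
   rotz 0.0 tool delta [ 0.3 -1.4 67.8] norm 68
```

{"method": "play_rows", "body": {
  "motion": [
    {"slide": [0, -0.001, 0.03], "rot": [0, 0, 0]},
    {"slide": [0, 0, 0.022], "rot": [0, 0, 0]},
    {"slide": [0, 0, 0.013], "rot": [0, 0, 0]},
    {"slide": [0, 0, 0], "rot": [0, 0, 0]},
    {"slide": [0, 0, 0], "rot": [0, 0, 0]}
  ]
}}

```text
time: 46.83
tcp_pos: [565.0, 166.2, 38.8]
eef_rot: [[-0.788, 0.615, -0.0], [0.615, 0.788, 0.0], [0.0, -0.0, -1.0]]
force: [-0.3, 0.7, 0.6]
grip_width: 60.1
grasp_force: 0.0
```

{"method": "play_rows", "body": {
  "motion": [
    {"slide": [0, 0, 0], "rot": [0, 0, 0]},
    {"slide": [0, 0, 0], "rot": [0, 0, 0]},
    {"slide": [0, 0, 0], "rot": [0, 0, 0]},
    {"slide": [0, 0, 0], "rot": [0, 0, 0]},
    {"slide": [0, 0, 0], "rot": [0, 0, 0]}
  ],
  "hand": 0.03
}}

```text
time: 47.25
tcp_pos: [565.6, 166.2, 39.5]
eef_rot: [[-0.788, 0.615, 0.002], [0.615, 0.788, 0.0], [-0.001, 0.001, -1.0]]
force: [-1.4, -0.8, 6.3]
grip_width: 39.3
grasp_force: 25.0
```

{"method": "play_rows", "body": {
  "motion": [
    {"slide": [0, 0, -0.02], "rot": [0, 0, 0]},
    {"slide": [0, 0, -0.03], "rot": [0, 0, 0]},
    {"slide": [0, 0, -0.03], "rot": [0, 0, 0]},
    {"slide": [0, 0, -0.02], "rot": [0, 0, 0]},
    {"slide": [0, 0, 0], "rot": [0, 0, 0]},
    {"slide": [0, 0, 0], "rot": [0, 0, 6]},
    {"slide": [0, 0, 0], "rot": [0, 0, 7]},
    {"slide": [0, 0, 0], "rot": [0, 0, 7]}
  ]
}}

```text
time: 47.92
tcp_pos: [564.4, 165.3, 137.4]
eef_rot: [[-0.525, 0.851, -0.001], [0.851, 0.525, -0.001], [0.0, -0.001, -1.0]]
force: [-1.0, -0.3, -1.6]
grip_width: 39.7
grasp_force: 25.0
```

{"method": "play_rows", "body": {
  "motion": [
    {"slide": [0, 0, 0], "rot": [0, 0, 7]},
    {"slide": [0, 0, 0], "rot": [0, 0, 7]},
    {"slide": [0, 0, 0], "rot": [0, 0, 7]},
    {"slide": [0, 0, 0], "rot": [0, 0, 7.1]},
    {"slide": [0, 0, 0], "rot": [0, 0, 0.7]},
    {"slide": [0, 0, 0], "rot": [0, 0, 0]},
    {"slide": [0, 0, 0], "rot": [0, 0, 0]}
  ]
}}

```text
time: 48.5
tcp_pos: [564.6, 165.8, 137.8]
eef_rot: [[-0.06, 0.998, -0.001], [0.998, 0.06, -0.0], [-0.0, -0.001, -1.0]]
force: [-0.0, 0.3, -1.3]
grip_width: 39.5
grasp_force: 25.0
```

```bash
python3 go.py 450 145.9 80 93.2
```

```text
t48.5 pos [564.6 165.8 137.8] yaw 93.4 tilt [-0.0009 -0.0005] F [-0.   0.3 -1.3] w 39.5 g 25.0 q [ -0.  29. -29. 105.  18.  50. -34.]
   rotz 0.2 tool delta [ -13.5 -115.5   57.8] norm 130
```

{"method": "play_rows", "body": {
  "motion": [
    {"slide": [-0.0034, -0.0289, 0], "rot": [0, 0, 0.2]},
    {"slide": [-0.0034, -0.0289, 0], "rot": [0, 0, 0]},
    {"slide": [-0.0034, -0.0289, 0], "rot": [0, 0, 0]},
    {"slide": [-0.0034, -0.0289, 0], "rot": [0, 0, 0]},
    {"slide": [0, 0, 0.03], "rot": [0, 0, 0]},
    {"slide": [0, 0, 0.025], "rot": [0, 0, 0]},
    {"slide": [0, 0, 0], "rot": [0, 0, 0]},
    {"slide": [0, 0, 0], "rot": [0, 0, 0]}
  ]
}}

```text
time: 49.17
tcp_pos: [449.5, 146.0, 82.9]
eef_rot: [[-0.055, 0.998, -0.003], [0.998, 0.055, -0.001], [-0.0, -0.003, -1.0]]
force: [-0.6, 0.7, -0.9]
grip_width: 39.6
grasp_force: 25.0
```

{"method": "play_rows", "body": {
  "motion": [
    {"slide": [0, 0, 0.01], "rot": [0, 0, 0]},
    {"slide": [0, 0, 0], "rot": [0, 0, 0]},
    {"slide": [0, 0, 0], "rot": [0, 0, 0]}
  ]
}}

```text
time: 49.42
tcp_pos: [450.8, 146.3, 73.8]
eef_rot: [[-0.053, 0.999, 0.0], [0.999, 0.053, 0.0], [0.0, 0.0, -1.0]]
force: [-0.1, -0.1, -0.6]
grip_width: 39.5
grasp_force: 25.0
```

Run:
```python
from go import *
plan(450,145.9,43.5,93.2)
i,d=get_image("scene"); P=cloud("scene",d)
Q=P[(abs(P[...,0]-449)<28)&(P[...,1]>80)&(P[...,1]<220)&(P[...,2]>42)&(P[...,2]<53)]
print(np.histogram(Q[:,1],bins=np.arange(80,222,4)))
save("k1.png",i[230:370,270:410],4)
```

```text
t49.4 pos [450.8 146.3  73.8] yaw 93.1 tilt [0.0004 0.0002] F [-0.1 -0.1 -0.6] w 39.5 g 25.0 q [ -2.  26. -28. 122.  21.  36. -42.]
   rotz -0.1 tool delta [-0.4 -0.8 30.3] norm 30
(array([ 0,  0,  0,  2, 10,  9,  8,  2,  0,  0,  0,  0,  0,  0,  0,  0,  0,
        5, 12, 12, 20,  9, 13, 25, 24, 33, 27, 27, 28, 26, 25, 19,  2,  0,
        0]), array([ 80,  84,  88,  92,  96, 100, 104, 108, 112, 116, 120, 124, 128,
       132, 136, 140, 144, 148, 152, 156, 160, 164, 168, 172, 176, 180,
       184, 188, 192, 196, 200, 204, 208, 212, 216, 220]))
```

View pics/k1.png

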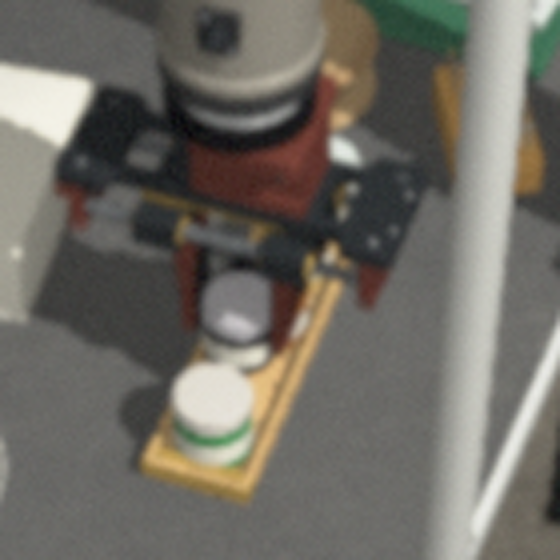

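{"method": "play_rows", "body": {
  "motion": [
    {"slide": [0, -0.0005, 0.01], "rot": [0, 0, 0]},
    {"slide": [0, 0, 0.008], "rot": [0, 0, 0]},
    {"slide": [0, 0, 0.004], "rot": [0, 0, 0]},
    {"slide": [0, 0, 0.003], "rot": [0, 0, 0]},
    {"slide": [0, 0, 0], "rot": [0, 0, 0]},
    {"slide": [0, 0, 0], "rot": [0, 0, 0]}
  ]
}}

```text
time: 49.97
tcp_pos: [449.6, 146.2, 48.2]
eef_rot: [[-0.053, 0.999, -0.001], [0.999, 0.053, -0.0], [-0.0, -0.001, -1.0]]
force: [-0.9, -0.1, -1.0]
grip_width: 39.5
grasp_force: 25.0
```

{"method": "play_rows", "body": {
  "motion": [
    {"slide": [0, 0, 0.002], "rot": [0, 0, 0]},
    {"slide": [0, 0, 0.0015], "rot": [0, 0, 0]},
    {"slide": [0, 0, 0], "rot": [0, 0, 0]},
    {"slide": [0, 0, 0], "rot": [0, 0, 0]}
  ]
}}

```text
time: 50.3
tcp_pos: [449.8, 146.1, 45.0]
eef_rot: [[-0.053, 0.999, 0.0], [0.999, 0.053, -0.0], [-0.0, 0.0, -1.0]]
force: [-0.2, -0.1, -1.0]
grip_width: 39.4
grasp_force: 25.0
```

{"method": "play_rows", "body": {
  "motion": [
    {"slide": [0, 0, 0.001], "rot": [0, 0, 0]},
    {"slide": [0, 0, 0.001], "rot": [0, 0, 0]},
    {"slide": [0, 0, 0], "rot": [0, 0, 0]},
    {"slide": [0, 0, 0], "rot": [0, 0, 0]}
  ]
}}

```text
time: 50.63
tcp_pos: [449.9, 146.2, 43.4]
eef_rot: [[-0.053, 0.999, 0.0], [0.999, 0.053, -0.0], [-0.0, 0.0, -1.0]]
force: [-2.4, -0.5, 4.6]
grip_width: 39.0
grasp_force: 25.0
```

Release, rise, and check everything.

{"method": "play_rows", "body": {
  "motion": [
    {"slide": [0, 0, 0], "rot": [0, 0, 0]},
    {"slide": [0, 0, 0], "rot": [0, 0, 0]},
    {"slide": [0, 0, 0], "rot": [0, 0, 0]},
    {"slide": [0, 0, -0.01], "rot": [0, 0, 0]},
    {"slide": [0, 0, -0.03], "rot": [0, 0, 0]},
    {"slide": [0, 0, -0.035], "rot": [0, 0, 0]},
    {"slide": [0, 0, -0.035], "rot": [0, 0, 0]},
    {"slide": [0, 0, -0.03], "rot": [0, 0, 0]}
  ],
  "hand": 0.06
}}

```text
time: 51.3
tcp_pos: [449.7, 146.5, 185.7]
eef_rot: [[-0.054, 0.999, 0.001], [0.999, 0.054, 0.001], [0.001, 0.001, -1.0]]
force: [1.4, -0.2, 0.3]
grip_width: 60.0
grasp_force: 0.0
```

{"method": "play_rows", "body": {
  "motion": [
    {"slide": [0.03, 0, -0.02], "rot": [0, 0, 0]},
    {"slide": [0.03, 0, -0.02], "rot": [0, 0, 0]},
    {"slide": [0.035, 0, 0], "rot": [0, 0, 0]},
    {"slide": [0.035, 0, 0], "rot": [0, 0, 0]},
    {"slide": [0.035, 0, 0], "rot": [0, 0, 0]},
    {"slide": [0.03, 0, 0], "rot": [0, 0, 0]},
    {"slide": [0, 0, 0], "rot": [0, 0, 0]},
    {"slide": [0, 0, 0], "rot": [0, 0, 0]}
  ]
}}

```text
time: 51.97
tcp_pos: [438.4, 342.6, 223.5]
eef_rot: [[-0.057, 0.998, -0.001], [0.998, 0.057, 0.001], [0.001, -0.0, -1.0]]
force: [-0.5, -0.5, -0.8]
grip_width: 59.9
grasp_force: 0.0
```

Run:
```python
from go import *
import m1
plan(450,145.9,43.5,93.2)
i,d=get_image("top"); P=cloud("top",d)
r=i.astype(int)
def rr(nm,m):
    Q=P[m]; print(nm,len(Q),[np.round(x,1) for x in cv2.minAreaRect(Q[:,:2].astype(np.float32))] if len(Q)>4 else "",np.median(Q,0).round(1))
near=lambda x,y,R:np.hypot(P[...,0]-x,P[...,1]-y)<R
rr("pin",(r[...,0]>120)&(r[...,1]<70)&near(548,-252,45)&(P[...,2]>60))
rr("blue",near(443,-245,70)&(P[...,2]>92)&(P[...,2]<101))
for nm,x,y,z in [("white",457,12.6,48),("brass",455,56.5,46),("amber",453,101.7,50),("black",450,146.2,44),("green",448,189.6,46)]: rr(nm,near(x,y,19)&(P[...,2]>z-5)&(P[...,2]<z+5))
for nm,x,y,R,z0,z1 in [("bur",390,-75,60,45,62),("tape",700,232,42,8,18),("dropper",716,-47,20,60,110)]:
    rr(nm,near(x,y,R)&(P[...,2]>z0)&(P[...,2]<z1)); Q=m1.near("top",(x,y),R,z0,z1); print("   before",len(Q),np.median(Q,0))
i2,_=get_image("scene")
save("z.png",np.hstack([i[170:350,200:500],cv2.resize(i2[140:380,240:460],(165,180))]),1.7)
```

```text
t52.0 pos [438.4 342.6 223.5] yaw 93.2 tilt [-0.  0.] F [-0.5 -0.5 -0.8] w 59.9 g 0.0 q [-15.  22. -37. 105.  15.  58. -55.]
   rotz 0.0 tool delta [-197.1    0.6  180. ] norm 267
pin 158 [array([ 551.6, -250. ]), array([23.7, 40.6]), np.float64(87.8)] [ 551.4 -249.8   92.4]
blue 1003 [array([ 445.4, -244.3]), array([ 84. , 109.1]), np.float64(83.7)] [ 441.6 -242.8   96.8]
white 173 [array([456.6,  13. ]), array([36.8, 34.4]), np.float64(0.8)] [457.1  12.7  47.3]
brass 173 [array([454.6,  56. ]), array([34.6, 36.8]), np.float64(1.1)] [454.8  56.8  45.1]
amber 170 [array([453.4, 101.9]), array([34.7, 37. ]), np.float64(1.9)] [453.  101.2  49.5]
black 171 [array([449.3, 146.9]), array([35.7, 34.6]), np.float64(48.5)] [450.  146.1  43.4]
green 177 [array([448. , 189.4]), array([35.4, 37. ]), np.float64(88.7)] [448.7 189.4  46. ]
bur 42 [array([387.9, -78.4]), array([35.6, 66.3]), np.float64(28.4)] [386.3 -74.7  50. ]
   before 41 [386.1 -71.   49.6]
tape 294 [array([701. , 233.6]), array([70.5, 68.3]), np.float64(46.8)] [701.4 233.6  11.8]
   before 294 [701.1 233.8  12. ]
dropper 69 [array([716.6, -47.3]), array([19.9, 16.4]), np.float64(81.4)] [715.4 -48.1  82.6]
   before 71 [715.2 -48.2  77.8]
```

View pics/z.png

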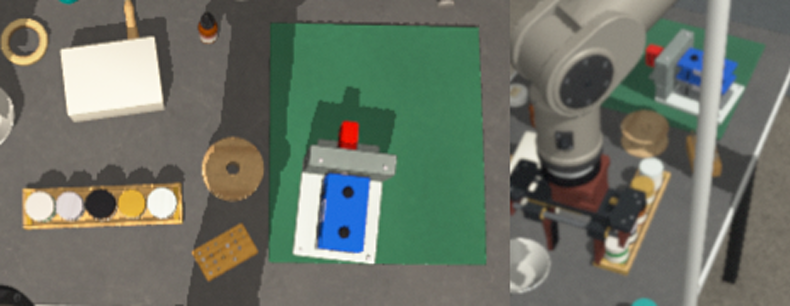

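Run:
```python
from h import *
for n in("top","scene"):
    i,d=get_image(n); P=cloud(n,d); r=i.astype(int)
    m=(r[...,0]>90)&(r[...,1]<80)&(r[...,2]<80)&(np.hypot(P[...,0]-548,P[...,1]+252)<50)&(P[...,2]>50); Q=P[m]
    c=np.array([444.2-(2.4 if n=="top" else 0),-246+(2.3 if n=="top" else -2.5)])
    X=(Q[:,:2]-c)@np.array([[.9947,.1028],[-.1028,.9947]])
    print(n,len(Q),X.min(0).round(1),X.max(0).round(1),Q[:,2].min().round(1),Q[:,2].max().round(1))
    for a in range(80,136,5):
        s=(X[:,0]>=a)&(X[:,0]<a+5)
        if s.any(): print(a,s.sum(),np.percentile(Q[s,2],[10,50,90]).round(1))
    # housing rear edge seen
    m=(P[...,2]>107)&(P[...,2]<116)&(np.hypot(P[...,0]-514,P[...,1]+252)<70); Y=(P[m][:,:2]-c)@np.array([[.9947,.1028],[-.1028,.9947]]); print("housing",np.percentile(Y,[1,99],axis=0).round(1).tolist())
```

```text
top 169 [89.  -8.3] [130.2  16.5] 50.3 99.7
85 3 [96.8 97.  98.3]
90 20 [91.5 95.1 96.8]
95 20 [88.7 93.1 97.6]
100 25 [87.  92.4 95.2]
105 20 [87.3 92.4 96.6]
110 23 [87.7 90.8 94.1]
115 24 [86.1 92.1 94.9]
120 20 [88.5 92.3 94.3]
125 13 [89.7 91.4 93.8]
130 1 [86.2 86.2 86.2]
housing [[57.2, -58.6], [85.2, 57.9]]
scene 143 [96.4 -5.9] [128.9  25.3] 57.8 98.8
95 9 [93.6 94.8 96.6]
100 15 [87.7 92.3 95.3]
105 27 [63.1 82.3 95. ]
110 25 [66.2 89.9 94.5]
115 34 [63.  81.5 95. ]
120 22 [67.  82.9 94.4]
125 11 [77.6 86.  91.7]
housing [[56.7, -56.6], [85.9, 62.5]]
```

{"method": "play_rows", "body": {
  "motion": [
    {"slide": [0, 0, 0], "rot": [0, 0, 7]},
    {"slide": [0, 0, 0], "rot": [0, 0, 7.1]},
    {"slide": [0, 0, 0], "rot": [0, 0, 7.1]},
    {"slide": [0, 0, 0], "rot": [0, 0, 7.1]},
    {"slide": [0, 0, 0], "rot": [0, 0, 7.1]},
    {"slide": [0, 0, 0], "rot": [0, 0, 7.1]},
    {"slide": [0, 0, 0], "rot": [0, 0, 7.1]},
    {"slide": [0, 0, 0], "rot": [0, 0, 7.1]}
  ],
  "hand": 0.0
}}

```text
time: 52.83
tcp_pos: [440.0, 339.3, 223.1]
eef_rot: [[0.81, 0.586, 0.0], [0.586, -0.81, -0.0], [-0.0, 0.0, -1.0]]
force: [-0.3, 0.6, 0.1]
grip_width: 10.6
grasp_force: 0.0
```

{"method": "play_rows", "body": {
  "motion": [
    {"slide": [0, 0, 0], "rot": [0, 0, 7.1]},
    {"slide": [0, 0, 0], "rot": [0, 0, 7.1]},
    {"slide": [0, 0, 0], "rot": [0, 0, 7.1]},
    {"slide": [0, 0, 0], "rot": [0, 0, 7.1]},
    {"slide": [0, 0, 0], "rot": [0, 0, 7.1]},
    {"slide": [0, 0, 0], "rot": [0, 0, 6.9]},
    {"slide": [0, 0, 0], "rot": [0, 0, 0]},
    {"slide": [0, 0, 0], "rot": [0, 0, 0]}
  ]
}}

```text
time: 53.5
tcp_pos: [439.8, 339.9, 223.1]
eef_rot: [[0.995, -0.103, 0.0], [-0.103, -0.995, -0.0], [0.0, 0.0, -1.0]]
force: [-0.4, 0.9, -0.7]
grip_width: 0.4
grasp_force: 0.0
```

```bash
python3 go.py 608.9 -257.5 180 -5.9
```

```text
t53.5 pos [439.8 339.9 223.1] yaw -5.9 tilt [ 0.0003 -0.0003] F [-0.4  0.9 -0.7] w 0.4 g 0.0 q [ -29.   19.  -18.  106.    7.   57. -146.]
   rotz -0.0 tool delta [229.6 576.9  43.1] norm 622
```

{"method": "play_rows", "body": {
  "motion": [
    {"slide": [0.0128, 0.032, 0], "rot": [0, 0, 0]},
    {"slide": [0.0128, 0.032, 0], "rot": [0, 0, 0]},
    {"slide": [0.0128, 0.032, 0], "rot": [0, 0, 0]},
    {"slide": [0.0128, 0.032, 0], "rot": [0, 0, 0]},
    {"slide": [0.0128, 0.032, 0], "rot": [0, 0, 0]},
    {"slide": [0.0128, 0.032, 0], "rot": [0, 0, 0]},
    {"slide": [0.0128, 0.032, 0], "rot": [0, 0, 0]},
    {"slide": [0.0128, 0.032, 0], "rot": [0, 0, 0]}
  ]
}}

```text
time: 54.17
tcp_pos: [514.3, 73.2, 223.2]
eef_rot: [[0.995, -0.102, 0.0], [-0.102, -0.995, -0.0], [0.0, -0.0, -1.0]]
force: [0.7, -0.2, 0.6]
grip_width: 0.4
grasp_force: 0.0
```

{"method": "play_rows", "body": {
  "motion": [
    {"slide": [0.0128, 0.032, 0], "rot": [0, 0, 0]},
    {"slide": [0.0128, 0.032, 0], "rot": [0, 0, 0]},
    {"slide": [0.0128, 0.032, 0], "rot": [0, 0, 0]},
    {"slide": [0.0128, 0.032, 0], "rot": [0, 0, 0]},
    {"slide": [0.0128, 0.032, 0], "rot": [0, 0, 0]},
    {"slide": [0.0128, 0.032, 0], "rot": [0, 0, 0]},
    {"slide": [0.0128, 0.032, 0], "rot": [0, 0, 0]},
    {"slide": [0.0128, 0.032, 0], "rot": [0, 0, 0]}
  ]
}}

```text
time: 54.83
tcp_pos: [588.9, -192.2, 223.1]
eef_rot: [[0.995, -0.102, 0.0], [-0.102, -0.995, 0.0], [0.0, -0.0, -1.0]]
force: [0.8, 0.2, 0.3]
grip_width: 0.6
grasp_force: 0.0
```

{"method": "play_rows", "body": {
  "motion": [
    {"slide": [0.0128, 0.032, 0], "rot": [0, 0, 0]},
    {"slide": [0.0128, 0.032, 0], "rot": [0, 0, 0]},
    {"slide": [0, 0, 0], "rot": [0, 0, 0]},
    {"slide": [0, 0, 0], "rot": [0, 0, 0]},
    {"slide": [0, 0, 0], "rot": [0, 0, 0]}
  ]
}}

```text
time: 55.25
tcp_pos: [607.3, -255.9, 222.6]
eef_rot: [[0.995, -0.104, -0.001], [-0.104, -0.995, 0.001], [-0.001, -0.001, -1.0]]
force: [-0.2, 1.2, -0.3]
grip_width: 0.4
grasp_force: 0.0
```

```bash
python3 go.py 608.9 -257.5 95 -5.9
```

```text
t55.2 pos [ 607.3 -255.9  222.6] yaw -6.0 tilt [-0.0006  0.0011] F [-0.2  1.2 -0.3] w 0.4 g 0.0 q [ 19.  27.  -2.  93.   1.  60. -79.]
   rotz -0.1 tool delta [  1.7   1.5 127.6] norm 128
```

{"method": "play_rows", "body": {
  "motion": [
    {"slide": [0.001, 0.001, 0.035], "rot": [0, 0, 0]},
    {"slide": [0, 0, 0.035], "rot": [0, 0, 0]},
    {"slide": [0, 0, 0.035], "rot": [0, 0, 0]},
    {"slide": [0, 0, 0.022], "rot": [0, 0, 0]},
    {"slide": [0, 0, 0], "rot": [0, 0, 0]},
    {"slide": [0, 0, 0], "rot": [0, 0, 0]}
  ]
}}

```text
time: 55.75
tcp_pos: [608.2, -255.4, 95.5]
eef_rot: [[0.995, -0.103, -0.002], [-0.103, -0.995, 0.002], [-0.002, -0.001, -1.0]]
force: [0.5, -0.1, 0.8]
grip_width: 0.3
grasp_force: 0.0
```

{"method": "play_rows", "body": {
  "motion": [
    {"slide": [-0.005, 0, 0], "rot": [0, 0, 0]},
    {"slide": [-0.005, 0, 0], "rot": [0, 0, 0]},
    {"slide": [-0.004, 0, 0], "rot": [0, 0, 0]},
    {"slide": [0, 0, 0], "rot": [0, 0, 0]},
    {"slide": [0, 0, 0], "rot": [0, 0, 0]}
  ]
}}

```text
time: 56.17
tcp_pos: [594.8, -256.2, 97.1]
eef_rot: [[0.994, -0.106, 0.001], [-0.106, -0.994, -0.001], [0.001, 0.0, -1.0]]
force: [-0.3, -0.9, -0.5]
grip_width: 0.2
grasp_force: 0.0
```

{"method": "play_rows", "body": {
  "motion": [
    {"slide": [-0.002, 0, 0], "rot": [0, 0, 0]},
    {"slide": [-0.002, 0, 0], "rot": [0, 0, 0]},
    {"slide": [0, 0, 0], "rot": [0, 0, 0]}
  ]
}}

```text
time: 56.42
tcp_pos: [590.3, -255.5, 96.0]
eef_rot: [[0.994, -0.106, -0.0], [-0.106, -0.994, 0.0], [-0.0, 0.0, -1.0]]
force: [-0.6, -0.7, 0.5]
grip_width: 0.5
grasp_force: 0.0
```

{"method": "play_rows", "body": {
  "motion": [
    {"slide": [-0.002, 0, 0], "rot": [0, 0, 0]},
    {"slide": [0, 0, 0], "rot": [0, 0, 0]},
    {"slide": [0, 0, 0], "rot": [0, 0, 0]}
  ]
}}

```text
time: 56.67
tcp_pos: [588.7, -255.2, 95.9]
eef_rot: [[0.994, -0.106, -0.0], [-0.106, -0.994, 0.0], [-0.0, 0.0, -1.0]]
force: [-0.5, -0.8, -0.4]
grip_width: 0.6
grasp_force: 0.0
```

{"method": "play_rows", "body": {
  "motion": [
    {"slide": [-0.002, 0, 0], "rot": [0, 0, 0]},
    {"slide": [-0.001, 0, 0], "rot": [0, 0, 0]},
    {"slide": [0, 0, 0], "rot": [0, 0, 0]}
  ]
}}

```text
time: 56.92
tcp_pos: [585.4, -255.0, 95.9]
eef_rot: [[0.994, -0.106, -0.0], [-0.106, -0.994, 0.0], [-0.0, -0.0, -1.0]]
force: [0.2, -0.1, 0.5]
grip_width: 0.3
grasp_force: 0.0
```

{"method": "play_rows", "body": {
  "motion": [
    {"slide": [-0.002, 0, 0], "rot": [0, 0, 0]},
    {"slide": [0, 0, 0], "rot": [0, 0, 0]},
    {"slide": [0, 0, 0], "rot": [0, 0, 0]}
  ]
}}

```text
time: 57.17
tcp_pos: [584.0, -254.7, 96.2]
eef_rot: [[0.994, -0.106, 0.001], [-0.106, -0.994, -0.0], [0.001, 0.0, -1.0]]
force: [0.7, -0.2, 0.2]
grip_width: 0.5
grasp_force: 0.4
```

{"method": "play_rows", "body": {
  "motion": [
    {"slide": [-0.0015, 0, 0], "rot": [0, 0, 0]},
    {"slide": [0, 0, 0], "rot": [0, 0, 0]},
    {"slide": [0, 0, 0], "rot": [0, 0, 0]}
  ]
}}

```text
time: 57.42
tcp_pos: [583.5, -254.7, 96.7]
eef_rot: [[0.994, -0.105, 0.002], [-0.105, -0.994, -0.001], [0.003, 0.0, -1.0]]
force: [3.3, 0.1, 1.8]
grip_width: 0.6
grasp_force: 1.9
```

{"method": "play_rows", "body": {
  "motion": [
    {"slide": [-0.0015, 0, 0], "rot": [0, 0, 0]},
    {"slide": [0, 0, 0], "rot": [0, 0, 0]},
    {"slide": [0, 0, 0], "rot": [0, 0, 0]}
  ]
}}

```text
time: 57.67
tcp_pos: [583.0, -254.6, 97.2]
eef_rot: [[0.994, -0.105, 0.005], [-0.105, -0.994, -0.001], [0.005, 0.001, -1.0]]
force: [6.0, 0.3, 4.3]
grip_width: 0.6
grasp_force: 2.9
```

{"method": "play_rows", "body": {
  "motion": [
    {"slide": [-0.002, 0, 0], "rot": [0, 0, 0]},
    {"slide": [0, 0, 0], "rot": [0, 0, 0]},
    {"slide": [0, 0, 0], "rot": [0, 0, 0]}
  ]
}}

```text
time: 57.92
tcp_pos: [582.4, -254.5, 98.0]
eef_rot: [[0.994, -0.105, 0.007], [-0.105, -0.994, -0.002], [0.008, 0.001, -1.0]]
force: [8.2, -1.2, 5.7]
grip_width: 0.5
grasp_force: 3.9
```

{"method": "play_rows", "body": {
  "motion": [
    {"slide": [-0.002, 0, 0], "rot": [0, 0, 0]},
    {"slide": [0, 0, 0], "rot": [0, 0, 0]},
    {"slide": [0, 0, 0], "rot": [0, 0, 0]}
  ]
}}

```text
time: 58.17
tcp_pos: [581.9, -254.4, 98.6]
eef_rot: [[0.994, -0.105, 0.011], [-0.105, -0.995, -0.002], [0.011, 0.001, -1.0]]
force: [10.6, -0.5, 5.0]
grip_width: 0.4
grasp_force: 5.3
```

{"method": "play_rows", "body": {
  "motion": [
    {"slide": [0.008, 0, 0], "rot": [0, 0, 0]},
    {"slide": [0.015, 0, 0], "rot": [0, 0, 0]},
    {"slide": [0.015, 0, -0.01], "rot": [0, 0, 0]},
    {"slide": [0, 0, -0.035], "rot": [0, 0, 0]},
    {"slide": [0, 0, -0.035], "rot": [0, 0, 0]},
    {"slide": [0, 0, -0.035], "rot": [0, 0, 0]},
    {"slide": [0, 0, 0], "rot": [0, 0, 0]},
    {"slide": [0, 0, 0], "rot": [0, 0, 0]}
  ]
}}

```text
time: 58.83
tcp_pos: [614.7, -258.5, 212.5]
eef_rot: [[0.994, -0.106, 0.001], [-0.106, -0.994, -0.001], [0.001, 0.001, -1.0]]
force: [-0.1, 0.5, -0.6]
grip_width: 0.4
grasp_force: 0.0
```

{"method": "play_rows", "body": {
  "motion": [
    {"slide": [0.03, 0.02, 0], "rot": [0, 0, 0]},
    {"slide": [0.03, 0.02, 0], "rot": [0, 0, 0]},
    {"slide": [0.03, 0.02, 0], "rot": [0, 0, 0]},
    {"slide": [0, 0.03, 0], "rot": [0, 0, 0]},
    {"slide": [0, 0.03, 0], "rot": [0, 0, 0]},
    {"slide": [0, 0, 0], "rot": [0, 0, 0]},
    {"slide": [0, 0, 0], "rot": [0, 0, 0]}
  ]
}}

```text
time: 59.42
tcp_pos: [688.5, -389.5, 207.4]
eef_rot: [[0.994, -0.11, -0.006], [-0.11, -0.994, 0.001], [-0.006, -0.0, -1.0]]
force: [0.1, -0.2, -0.2]
grip_width: 0.4
grasp_force: 0.0
```

Run:
```python
from go import *
plan(600,-300,200,-5.9)
i,d=get_image("scene"); n="scene"; P=cloud(n,d); r=i.astype(int)
m=(r[...,0]>90)&(r[...,1]<80)&(r[...,2]<80)&(np.hypot(P[...,0]-548,P[...,1]+252)<50)&(P[...,2]>50)&(P[...,2]<105); Q=P[m]
c=np.array([444.2,-248.5]); X=(Q[:,:2]-c)@np.array([[.9947,.1028],[-.1028,.9947]])
print(len(Q),X.min(0).round(1),X.max(0).round(1),Q[:,2].min(),Q[:,2].max())
m=(P[...,0]>380)&(P[...,0]<500)&(np.abs(P[...,1]+245)<45)&(P[...,2]>90)&(P[...,2]<101); print("blue",m.sum(),np.median(P[m],0))
for y,x,z in [(12.6,457,48),(56.5,455,46),(101.7,453,50),(146.2,450,44),(189.6,448,46)]:
    m=(np.hypot(P[...,0]-x,P[...,1]-y)<18)&(abs(P[...,2]-z)<5); print(m.sum(),np.median(P[m],0).round(1))
```

```text
t59.4 pos [ 688.5 -389.5  207.4] yaw -6.3 tilt [-0.006   0.0008] F [ 0.1 -0.2 -0.2] w 0.4 g 0.0 q [ 25.  41.  -0.  71.   0.  68. -71.]
   rotz -0.4 tool delta [-97.2 -79.9   7.4] norm 126
151 [93.6 -5.1] [128.6  27.1] 55.68385764960486 98.18429090243431
blue 396 [ 464.22657782 -240.50071992   96.70082504]
142 [456.   13.   47.7]
154 [454.9  56.   45.8]
161 [452.4 102.3  49.9]
176 [450.1 146.2  43.7]
187 [448.2 190.3  45.5]
```

All in place; handing in.

```bash
python3 -c "
from rig import *
print(close_job())"
```

```text
the job is handed in; nothing more can be done
None
```

I handed the job in after about 59 s of robot time. The grey case is seated on the dock with the blue case on top. The pin went in through the slot and was pressed until it stopped; its handle sags a few degrees in the slot. All five jars and tins stand upright in the tray, and camera checks showed no sign that the bur block, dropper bottle or tape roll had moved.

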